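# Load the reagent bay

### The job

Lift the lid off the reagent bay by its knob and lay it knob up on the rubber mat. Take out the empty cassette (the one without caps) and stand it upright in the metal tray, load every full cassette from the bench into a pocket of its own in the bay, pressing each one down firmly until its shoulder is flush with the deck, and only then put the lid back squarely on the bay. Leave everything else on the bench where it is.

Things in the scene. Friction and masses are not known exactly. Their poses are not given: they have to be found in the camera images.
- bay: The reagent bay: a fixed, beige, open-topped rectangular tub, 176 mm along its x, 168 mm along its y, 92 mm high, walls 6 mm thick, with a grey deck inside whose top lies 52 mm above the bench (40 mm below the rim). The deck has four rectangular pockets in two rows of two. Origin: centre of the underside, on the bench; z up. It stands at a different place and yaw each time.
- lid: The bay's loose cream lid, knob up: a plate 184 mm along its x, 176 mm along its y, 8 mm thick, with four ribs 8 mm deep on its underside that fit inside the bay's walls with 5 mm play on each side; 0.3 to 0.5 kg. Origin: centre of the plate's underside (the ribs reach 8 mm below it; with the lid properly on, it lies 92 mm above the bay's origin and the axes of lid and bay agree; half a turn round is the same). It starts on the bay.
- lid_knob (a point): Centre of the lid's black oblong knob, 40 mm along the lid's x, 22 mm wide along its y and 30 mm high (its top is 38 mm above the lid's origin); this point lies 23 mm above the lid's origin.
- mat: A thin dark rubber mat on the bench, 230 mm along its x, 210 mm along its y, 3 mm thick, fixed: the place for the lid while it is off. Origin: its centre, on the bench.
- cassette0: A full white reagent cassette (two to four alike are present; absent ones have no pose): block 64 mm along its x, 40 mm along its y, 40 mm high, with an upright white gripping fin on the middle of its top, 28 mm along x, 14 mm thick along y, 32 mm high (72 mm overall), and a small grey cap 15 mm wide, 12 mm high on either side of the fin along x; 0.14 to 0.24 kg. Origin: centre of the underside; z up. Half a turn round is the same. Starts upright on the bench.
- cassette1: A full white reagent cassette (two to four alike are present; absent ones have no pose): block 64 mm along its x, 40 mm along its y, 40 mm high, with an upright white gripping fin on the middle of its top, 28 mm along x, 14 mm thick along y, 32 mm high (72 mm overall), and a small grey cap 15 mm wide, 12 mm high on either side of the fin along x; 0.14 to 0.24 kg. Origin: centre of the underside; z up. Half a turn round is the same. Starts upright on the bench.
- cassette2: A full white reagent cassette (two to four alike are present; absent ones have no pose): block 64 mm along its x, 40 mm along its y, 40 mm high, with an upright white gripping fin on the middle of its top, 28 mm along x, 14 mm thick along y, 32 mm high (72 mm overall), and a small grey cap 15 mm wide, 12 mm high on either side of the fin along x; 0.14 to 0.24 kg. Origin: centre of the underside; z up. Half a turn round is the same. Starts upright on the bench.
- cassette3: A full white reagent cassette (two to four alike are present; absent ones have no pose): block 64 mm along its x, 40 mm along its y, 40 mm high, with an upright white gripping fin on the middle of its top, 28 mm along x, 14 mm thick along y, 32 mm high (72 mm overall), and a small grey cap 15 mm wide, 12 mm high on either side of the fin along x; 0.14 to 0.24 kg. Origin: centre of the underside; z up. Half a turn round is the same. Starts upright on the bench.
- empty: The empty cassette: same white block and fin as the full ones but with no caps, 0.09 to 0.15 kg. Starts in pocket0 of the bay, fully home, its fin's top 8 mm below the bay's rim. Origin: centre of the underside; z up.
- tray: A fixed, open aluminium tray for empties, 130 mm along its x, 110 mm along its y, 35 mm high, walls 4 mm thick, floor 4 mm thick. Origin: centre of the underside, on the bench.
- pocket0 (a point): Centre of the mouth of a deck pocket, level with the deck's top, 52 mm above the bench. The pocket is 68 mm along the bay's x and 44 mm along its y (2 mm play on each side of a cassette), with a 3 mm chamfer. A cassette set in it stops 9 to 12 mm proud on a stiff sliding pad, unless that pad is down already; pressed fully home (40 mm deep) its shoulder is flush with the deck.
- pad0 (a joint): How far the pad that forms the floor of pocket0 has been pushed down: 0 (up, 28 mm below the pocket's mouth) to 0.012 m (hard stop, 40 mm below it). It slides stiffly (about 8 N, plus 40 N per m/s), does not spring back, and does not sink under a cassette's weight alone. It starts fully down, under the empty cassette, and stays down when that is lifted out.
- pocket1 (a point): Centre of the mouth of a deck pocket, level with the deck's top, 52 mm above the bench. The pocket is 68 mm along the bay's x and 44 mm along its y (2 mm play on each side of a cassette), with a 3 mm chamfer. A cassette set in it stops 9 to 12 mm proud on a stiff sliding pad, unless that pad is down already; pressed fully home (40 mm deep) its shoulder is flush with the deck.
- pad1 (a joint): How far the pad that forms the floor of pocket1 has been pushed down: 0 (up, 28 mm below the pocket's mouth) to 0.012 m (hard stop, 40 mm below it). It slides stiffly (about 8 N, plus 40 N per m/s), does not spring back, and does not sink under a cassette's weight alone. It starts at 0 to 0.003.
- pocket2 (a point): Centre of the mouth of a deck pocket, level with the deck's top, 52 mm above the bench. The pocket is 68 mm along the bay's x and 44 mm along its y (2 mm play on each side of a cassette), with a 3 mm chamfer. A cassette set in it stops 9 to 12 mm proud on a stiff sliding pad, unless that pad is down already; pressed fully home (40 mm deep) its shoulder is flush with the deck.
- pad2 (a joint): How far the pad that forms the floor of pocket2 has been pushed down: 0 (up, 28 mm below the pocket's mouth) to 0.012 m (hard stop, 40 mm below it). It slides stiffly (about 8 N, plus 40 N per m/s), does not spring back, and does not sink under a cassette's weight alone. It starts at 0 to 0.003.
- pocket3 (a point): Centre of the mouth of a deck pocket, level with the deck's top, 52 mm above the bench. The pocket is 68 mm along the bay's x and 44 mm along its y (2 mm play on each side of a cassette), with a 3 mm chamfer. A cassette set in it stops 9 to 12 mm proud on a stiff sliding pad, unless that pad is down already; pressed fully home (40 mm deep) its shoulder is flush with the deck.
- pad3 (a joint): How far the pad that forms the floor of pocket3 has been pushed down: 0 (up, 28 mm below the pocket's mouth) to 0.012 m (hard stop, 40 mm below it). It slides stiffly (about 8 N, plus 40 N per m/s), does not spring back, and does not sink under a cassette's weight alone. It starts at 0 to 0.003.
- jar: Bystander: amber jar, 64 mm wide, 85 mm high, standing loose among the cassettes. Leave alone. Origin: centre of the underside.
- tube_rack: Bystander: pale block rack of six short tubes, 70 x 50 mm, 57 mm high, loose at the near right. Leave alone. Origin: centre of the underside.
- wash_bottle: Bystander: white bottle, 72 mm wide, 170 mm high, loose beyond the bay. Leave alone. Origin: centre of the underside.
- tip_box: Bystander: grey tip box 87 x 122 mm, 67 mm high, loose beyond the bay. Leave alone. Origin: centre of the underside.
- beaker: Bystander: glass beaker, 80 mm wide, 100 mm high, loose, far left. Leave alone. Origin: centre of the underside.
- pipette: Bystander: white pipette about 215 mm long lying loose, far right. Leave alone. Origin: centre of the underside.
Things that resemble listed ones, but are neither listed nor needed, are in the scene too. Leave any orange look-alike of the cassette1 alone. Several things have the shape of the tray; the one meant has the colours described above.

How it is judged:
By the outcome, as a careful person would: the job done as asked, in the order asked, and still so for the second after the job is handed in, with the robot touching nothing.
Of cassette0, cassette1, cassette2, cassette3 only 2 to 4 are there at a start; the rules pass over those that are not, and their reading is None.
At some moment in a run one of cassette0, cassette1, cassette2, cassette3 may be knocked a few centimetres aside while the robot is not near it.
It also fails if it takes over 210 s, if anything falls off the work surface, if the arm or the gripper's body presses on something with over 40 N, if the wrist force passes 120 N, or if a joint passes its speed limit or range.

### The arm

A 7-joint arm with a two-finger parallel gripper is mounted at the origin on the work surface. World frame = base frame: x ahead of the robot, y to its left, z up, the work surface at z = 0. Lengths are in m, angles in degrees, forces in N, time in s.
With the tool pointing down it reaches from about 0.35 to 0.775 m from the base axis. Payload 3.1 kg.
Tool frame: the origin (TCP) lies at the very end of the fingers, on their centre line; the grasp point (between the pads) lies ctrl.hold_point_z behind it (ctrl.hold_point_z is the distance from the TCP to the grasp point, in m); x points along the fingers, y is the direction in which the jaws open and shut, and the axes are right-handed (so a half turn about x gives the same grasp; the last joint's range is limited). The gripper opens to 85 mm and grips with 20 to 120 N. Pads are 22 mm wide; open, the fingers measure 114 mm over their backs; the gripper's body (76 mm by 85 mm) begins 54 mm behind the grasp point. The pads swing forward as they close: fully open they stand 13 mm farther back than shut.
Start: joints at [71.007, 17.813, 0.802, 86.603, -0.252, 75.585, -1.558], TCP at [0.157, -0.527, 0.231] pointing down, gripper open.
Joint ranges: [-154.91, 154.91], [-16.99, 109.72], [-72.82, 74.43], [7.12, 147.25], [-82.49, 262.49], [11.32, 116.49], [-174.64, 174.64]. Speed limits (degrees/s): [159.86, 159.86, 180, 180, 180, 180, 180].

### API

Orientations are given as a 3x3 rotation matrix whose columns are the frame's x, y, z axes.
In Python, from plant import ctrl gives the robot as it stands.
- The arm moves only by the shell command python3 -m pendant 'ROWS' [FORCE]. ROWS is a JSON object of lists of equal length, an entry for each row: "translation": the shift along the tool's x, y, z in m, a list of three; "twist": the turn, a rotation vector about the tool's x, y, z in degrees, a list of three; "jaw": the finger opening in m, from 0 to 0.0854. In form: {"translation": [[dx, dy, dz], ...], "twist": [[ax, ay, az], ...], "jaw": [jaw, ...]}. A call has 1 to 5 rows; each row is the pose to reach, as a shift and turn from the pose commanded when the call began, along the tool's axes at that moment; what a row does not reach only later rows make up. A row lasts 1/12 s, in which the tool goes at most 41.7 mm and 7.16 degrees, less where a joint would pass 70% of its speed; a pose out of reach is approached as far as the arm can. A call with a gripper value outside its range is refused whole. The fingers move at their own pace and stop on an object; FORCE is the grip in N (left out, the last holds). Time passes only in rows, so rows that repeat a pose let the fingers close. It gives the time, the measured TCP pose, the force and the opening at its end, in the units of the state.
- ctrl.read_state(): the state, without advancing time (a new reading comes with each control period).
- ctrl.read_camera(name): name is "side" or "top" or "wrist"; returns the picture (384x512x3 uint8, red, green, blue); there is no depth.
- ctrl.camera_model(name): a dict with "fx", "fy", "cx", "cy" (pixels), "rvec" (rotation vector, rad) and "tvec" (3), from world to camera coordinates, as OpenCV has them; the wrist camera has in their place "T_tool_cam" (4x4, takes a point from camera to tool coordinates, whose origin is the TCP and whose axes are the tool frame's). Camera axes: x right, y down, z forward; pixel columns grow to the right and rows downward; lengths in m; the calibration is good to about 2 mm. The wrist camera is an equidistant fisheye: a pixel r from the principal point sees the ray r / f radians off the axis. A picture is of the moment at which its call begins: read the wrist's pose just before it. camera_model takes no time and is no camera call.
- ctrl.sign_off(): hands the job in, once; it reports no verdict.
The state is a dict: "clock": time; "joint_pos": joint angles; "qd": joint speeds; "joint_torque": joint torques, N m; "tool_pos": TCP position; "eef_rot": TCP orientation; "contact_force": force on the tool from outside, world axes, zero at the start; "torque": the same for the moment, N m; "width": opening from 0.0 (shut) to 1.0 (fully open).
Only numpy, scipy, OpenCV 4.12 (cv2) and the standard library are available. Lean on these libraries where they do the work, as an engineer would, in place of code of your own. Each camera call takes 0.05 s, during which the arm holds its last target.

## Working session

There is one attempt and no reset: what is moved stays moved. The work goes in short steps, Python scripts to look and compute and a shell command to move; the robot and the scene stay as the last step left them, time stands still between calls to the robot, and variables do not carry over. Pictures are saved under pics/ and viewed, and the job is handed in when it is done.

```bash
ls; mkdir -p pics
python3 - <<'E'
from plant import ctrl
import cv2
print(ctrl.read_state()); print(ctrl.hold_point_z)
for n in ["side","top","wrist"]:
    im=ctrl.read_camera(n); cv2.imwrite(f"pics/{n}0.png",im[:,:,::-1]); print(n,ctrl.camera_model(n))
E
```

```text
pics
{'clock': 0.0, 'joint_pos': array([71.00586527, 17.86141031,  0.80317432, 86.69522072, -0.25249189,
       75.58478571, -1.55907007]), 'qd': array([-0.04965016,  0.00278419,  0.01688909, -0.02426389, -0.07669601,
       -0.02919726,  0.10701593]), 'joint_torque': array([ 2.46560530e-04, -3.79914737e+01,  1.46163753e-01, -2.30586737e+01,
        1.21393689e-02,  1.35807306e-02, -1.04926815e-05]), 'tool_pos': array([ 0.15695613, -0.52633631,  0.23018884]), 'eef_rot': array([[-7.92165479e-04,  2.85806857e-01, -9.58286916e-01],
       [ 2.30501674e-03, -9.58284149e-01, -2.85807937e-01],
       [-9.99997030e-01, -2.43527456e-03,  1.00330034e-04]]), 'contact_force': array([ 0.0254023 , -0.01116538, -0.57381181]), 'torque': array([-0.0642792 , -0.02066213,  0.00691611]), 'width': 1.0002123076945217}
0.0187
side {'fx': 475.59524810273206, 'fy': 475.59524810273206, 'cx': 251.86874460654238, 'cy': 195.43190863212124, 'rvec': array([ 0.91740456, -2.61510503,  0.91463138]), 'tvec': array([0.47302502, 0.2841782 , 1.68109045])}
top {'fx': 386.9407836409246, 'fy': 386.9407836409246, 'cx': 250.7039683278854, 'cy': 184.64597330074363, 'rvec': array([ 2.14542547, -2.12348348,  0.13504984]), 'tvec': array([0.07329217, 0.56620901, 1.25550199])}
wrist {'fx': 297.3186396354542, 'fy': 297.3186396354542, 'cx': 252.55488897394216, 'cy': 188.07618688909182, 'T_tool_cam': array([[-7.22045693e-06, -3.05847496e-01,  9.52080516e-01,
        -1.42464139e-01],
       [ 9.99998959e-01,  1.37174096e-03,  4.48243587e-04,
        -1.47529507e-05],
       [-1.44310202e-03,  9.52079528e-01,  3.05847167e-01,
        -7.95460656e-02],
       [ 0.00000000e+00,  0.00000000e+00,  0.00000000e+00,
         1.00000000e+00]])}
```

View pics/side0.png

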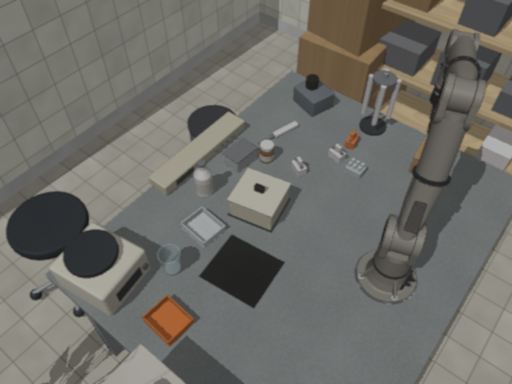

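View pics/top0.png

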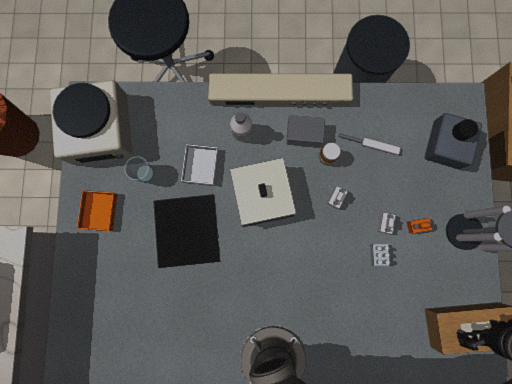

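View pics/wrist0.png

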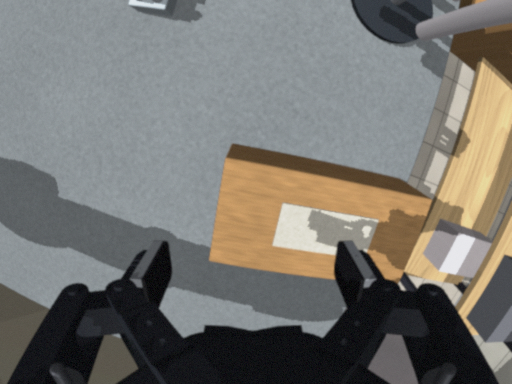

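```bash
cat > h.py <<'E'
from plant import ctrl
import cv2, numpy as np
np.set_printoptions(precision=4,suppress=True)
def snap(n,fn):
    s=ctrl.read_state(); im=ctrl.read_camera(n)[:,:,::-1].copy(); cv2.imwrite("pics/"+fn,im); np.save("pics/%s.npy"%n,np.r_[s['tool_pos'],np.array(s['eef_rot']).ravel()]); return im
def rays(n,px,pose=None):
    px=np.atleast_2d(np.array(px,float)); m=ctrl.camera_model(n)
    x=(px[:,0]-m['cx'])/m['fx']; y=(px[:,1]-m['cy'])/m['fy']
    if n!='wrist':
        R=cv2.Rodrigues(np.array(m['rvec']))[0]; d=np.c_[x,y,np.ones(len(x))]@R; return -R.T@m['tvec'],d
    if pose is None: pose=np.load('pics/wrist.npy')
    p=pose[:3];R=pose[3:].reshape(3,3); r=np.hypot(x,y); k=np.where(r>1e-9,np.sin(r)/np.maximum(r,1e-9),1)
    d=np.c_[x*k,y*k,np.cos(r)]; T=np.array(m['T_tool_cam'])
    return R@T[:3,3]+p, d@T[:3,:3].T@R.T
def plane(n,px,z,pose=None):
    o,d=rays(n,px,pose); return o+d*((z-o[2])/d[:,2])[:,None]
def proj(n,P,pose=None):
    P=np.atleast_2d(np.array(P,float)); m=ctrl.camera_model(n)
    if n!='wrist':
        R=cv2.Rodrigues(np.array(m['rvec']))[0]; c=P@R.T+m['tvec']; return np.c_[c[:,0]/c[:,2]*m['fx']+m['cx'],c[:,1]/c[:,2]*m['fy']+m['cy']]
    if pose is None: pose=np.load('pics/wrist.npy')
    p=pose[:3];R=pose[3:].reshape(3,3);T=np.array(m['T_tool_cam'])
    c=((P-p)@R-T[:3,3])@T[:3,:3]; r=np.hypot(c[:,0],c[:,1]); th=np.arctan2(r,c[:,2])
    return np.c_[c[:,0]/r*th*m['fx']+m['cx'],c[:,1]/r*th*m['fy']+m['cy']]
def rects(n,im,lo,hi,z,amin=20,roi=None):
    # HSV mask -> contours -> world points on plane z -> min area rectangle (mm)
    hsv=cv2.cvtColor(im,cv2.COLOR_BGR2HSV); mk=cv2.inRange(hsv,np.array(lo),np.array(hi))
    if roi: r=np.zeros_like(mk); r[roi[1]:roi[3],roi[0]:roi[2]]=255; mk&=r
    for c in cv2.findContours(mk,cv2.RETR_EXTERNAL,cv2.CHAIN_APPROX_NONE)[0]:
        if cv2.contourArea(c)<amin: continue
        w=plane(n,c[:,0,:],z)[:,:2]*1000; b=cv2.minAreaRect(w.astype(np.float32))
        print('px',c[:,0,:].mean(0).round(),'ctr',np.round(b[0],1),'size',np.round(b[1],1),'ang',round(b[2],1))
def zoom(im,roi,fn,k=6):
    c=im[roi[1]:roi[3],roi[0]:roi[2]]; cv2.imwrite("pics/"+fn,cv2.resize(c,None,fx=k,fy=k,interpolation=cv2.INTER_CUBIC))
E
python3 - <<'E'
from h import *
im=cv2.imread('pics/top0.png'); 
zoom(im,(300,120,440,270),'topz.png',5)
im2=cv2.imread('pics/side0.png'); zoom(im2,(220,120,380,240),'sidez.png',5)
hsv=cv2.cvtColor(im,cv2.COLOR_BGR2HSV)
for p in [(250,200),(290,180),(340,198),(186,230),(200,165),(98,210),(263,190),(330,230)]: print(p,hsv[p[1],p[0]])
print(ctrl.read_state()['clock'])
for p,z in [((263,192),.1),((340,198),.05),((388,223),.05),((186,230),0),((200,165),0),((330,153),.085)]: print(p,plane('top',p,z))
E
```

```text
(250, 200) [ 30  15 172]
(290, 180) [140  13  57]
(340, 198) [132   7 178]
(186, 230) [70 35 22]
(200, 165) [109  12 176]
(98, 210) [ 13 216 178]
(263, 190) [80 22 35]
(330, 230) [105  15 101]
0.15
(263, 192) [[0.5335 0.0382 0.1   ]]
(340, 198) [[ 0.5223 -0.2166  0.05  ]]
(388, 223) [[ 0.4417 -0.3707  0.05  ]]
(186, 230) [[0.4131 0.2995 0.    ]]
(200, 165) [[0.6398 0.2586 0.    ]]
(330, 153) [[ 0.666 -0.18   0.085]]
```

View pics/topz.png

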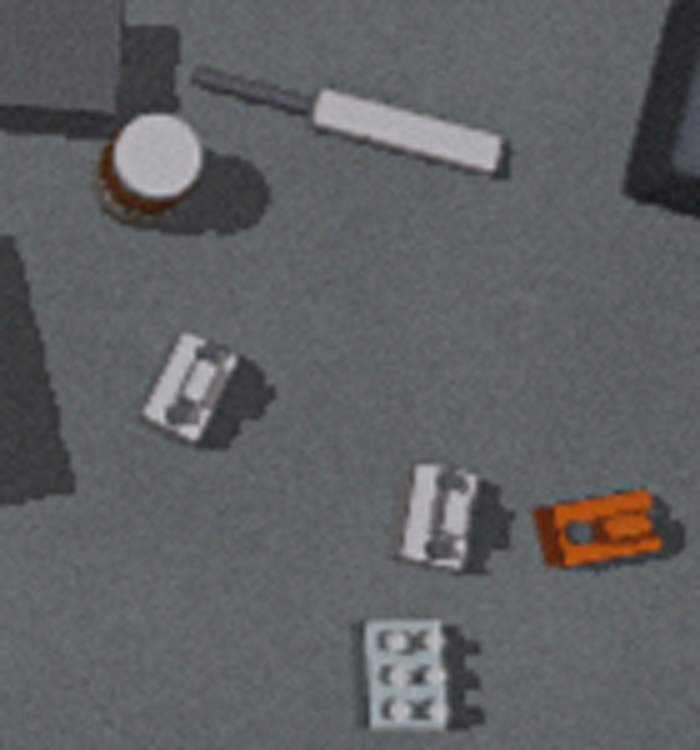

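View pics/sidez.png

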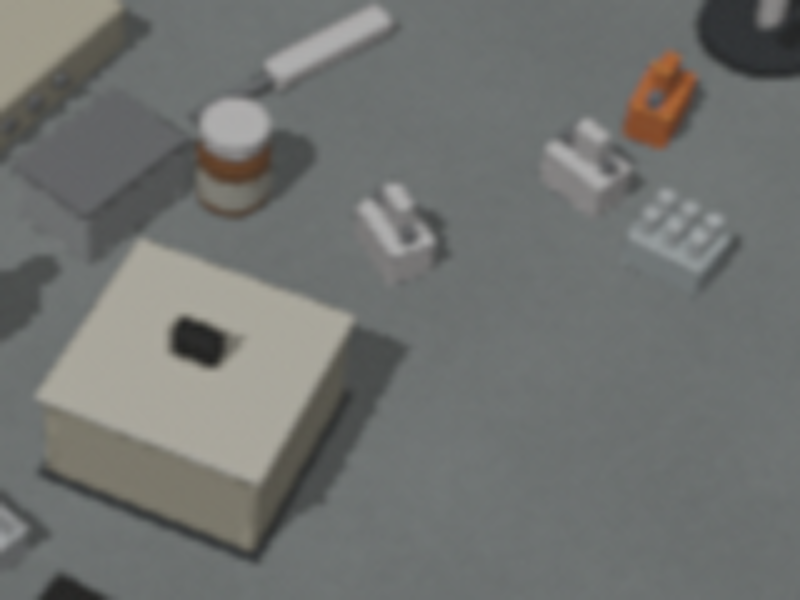

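Run:
```python
from h import *
im=cv2.imread('pics/top0.png'); 
print('lid');rects('top',im,(15,8,100),(45,60,255),.1,500,(220,140,310,240))
print('knob');rects('top',im,(0,0,0),(180,80,60),.130,10,(252,178,275,200))
print('mat');rects('top',im,(0,0,0),(180,255,45),.003,500,(140,180,230,280))
print('tray');rects('top',im,(90,0,115),(180,40,255),.035,300,(175,135,225,195))
print('cassA');rects('top',im,(0,0,120),(180,25,255),.04,30,(320,180,360,215))
print('cassB');rects('top',im,(0,0,120),(180,25,255),.04,30,(370,205,402,238))
zoom(im,(130,130,310,280),'topy.png',4)
```

```text
lid
px [262. 192.] ctr [538.2  40.4] size [184.1 177.6] ang 12.7
knob
px [263. 190.] ctr [535.6  40.1] size [39.4 20.2] ang 11.6
mat
px [186. 231.] ctr [411.7 298.4] size [229.1 209.4] ang 6.6
tray
px [198. 161.] ctr [637.4 257.5] size [110.1 129.6] ang 84.2
cassA
px [337. 198.] ctr [ 527.4 -210.9] size [38.3 63.6] ang 62.9
cassB
px [391. 224.] ctr [ 441.  -383.1] size [16.7 62.8] ang 77.1
px [384. 222.] ctr [ 445.7 -360.2] size [15.9 62.7] ang 76.7
```

View pics/topy.png

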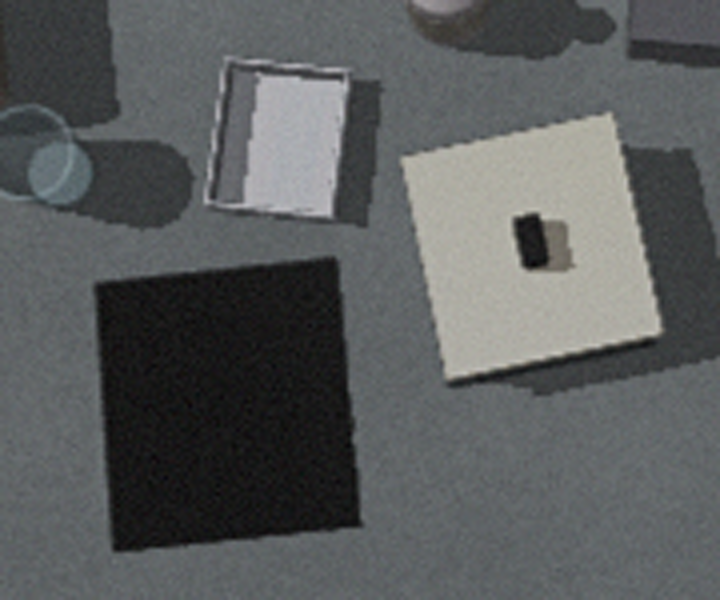

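```bash
cat > go.py <<'E'
# usage: python3 go.py x y z yaw_of_tool_y  (m, deg): prints shift/twist in tool axes from measured pose
from h import *
import sys
from scipy.spatial.transform import Rotation as Ro
x,y,z,a=map(float,sys.argv[1:5]); s=ctrl.read_state(); R=np.array(s['eef_rot']); p=np.array(s['tool_pos'])
a=np.radians(a); Rt=np.c_[[0,0,-1],[np.cos(a),np.sin(a),0],[np.sin(a),-np.cos(a),0]]
d=R.T@(np.array([x,y,z])-p); tw=Ro.from_matrix(R.T@Rt).as_rotvec(degrees=True)
print('t',s['clock'],'pos',p,'yaw',round(float(np.degrees(np.arctan2(R[1,1],R[0,1]))),2),'w',round(s['width'],3),'F',np.array(s['contact_force']),'q',np.round(s['joint_pos'],0))
print('shift',d,'dist',round(float(np.linalg.norm(d)),4),'twist',tw.round(2),'calls',round(max(np.linalg.norm(d)/.208,np.linalg.norm(tw)/35.8),2))
E
python3 go.py 0.537 0.040 0.23 -77.6
```

```text
t 0.15 pos [ 0.157  -0.5265  0.2305] yaw -73.39 w 1.001 F [-0.3973  0.055  -0.6472] q [71. 18.  1. 87. -0. 76. -2.]
shift [ 0.0012 -0.4343 -0.526 ] dist 0.6822 twist [4.21 0.01 0.11] calls 3.28
```

```bash
for i in 1; do python3 -m pendant '{"translation":[[0,-0.026,-0.032],[0,-0.052,-0.063],[0,-0.078,-0.095],[0,-0.104,-0.126],[0,-0.130,-0.158]],"twist":[[0,0,0],[0,0,0],[0,0,0],[0,0,0],[0,0,0]],"jaw":[0.06,0.06,0.06,0.06,0.06]}'
python3 -m pendant '{"translation":[[0,-0.026,-0.032],[0,-0.052,-0.063],[0,-0.078,-0.095],[0,-0.104,-0.126],[0,-0.130,-0.158]],"twist":[[0,0,0],[0,0,0],[0,0,0],[0,0,0],[0,0,0]],"jaw":[0.06,0.06,0.06,0.06,0.06]}'; done; python3 go.py 0.537 0.040 0.23 -77.6
```

```text
clock: 0.57
tool_pos: [0.2718, -0.3555, 0.231]
eef_rot: [[-0.0, 0.285, -0.958], [0.0, -0.958, -0.285], [-1.0, -0.0, 0.0]]
contact_force: [1.0, -0.5, 0.1]
width: 0.706
clock: 0.98
tool_pos: [0.386, -0.1858, 0.2313]
eef_rot: [[-0.0, 0.285, -0.958], [-0.001, -0.958, -0.285], [-1.0, 0.001, 0.0]]
contact_force: [0.9, -0.6, -0.4]
width: 0.7
t 0.9833 pos [ 0.386  -0.1858  0.2313] yaw -73.42 w 0.7 F [ 0.9181 -0.6212 -0.4143] q [ 41.   4. -19. 103.   2.  73. -52.]
shift [ 0.0011 -0.1733 -0.2091] dist 0.2716 twist [ 4.18  0.01 -0.03] calls 1.31
```

```bash
python3 -m pendant '{"translation":[[0,-0.024,-0.030],[0,-0.048,-0.059],[0,-0.072,-0.088],[0,-0.096,-0.117],[0,-0.120,-0.145]],"twist":[[0,0,0],[0,0,0],[0,0,0],[0,0,0],[0,0,0]],"jaw":[0.06,0.06,0.06,0.06,0.06]}' >/dev/null
python3 -m pendant '{"translation":[[0,-0.026,-0.032],[0,-0.053,-0.064],[0,-0.053,-0.064]],"twist":[[2.1,0,0],[4.2,0,0],[4.2,0,0]],"jaw":[0.06,0.06,0.06]}'; python3 go.py 0.537 0.040 0.23 -77.6
python3 -c "
from h import *
im=snap('wrist','w1.png')"
```

```text
clock: 1.65
tool_pos: [0.5386, 0.049, 0.2307]
eef_rot: [[0.002, 0.227, -0.974], [0.009, -0.974, -0.227], [-1.0, -0.009, -0.004]]
contact_force: [0.5, 1.9, -1.0]
width: 0.704
t 1.65 pos [0.5386 0.049  0.2307] yaw -76.88 w 0.704 F [ 0.5258  1.9025 -0.9642] q [ 16.  19. -30.  87.   9.  76. -92.]
shift [0.0006 0.0084 0.0036] dist 0.0092 twist [ 0.72 -0.21  0.5 ] calls 0.04
```

View pics/w1.png

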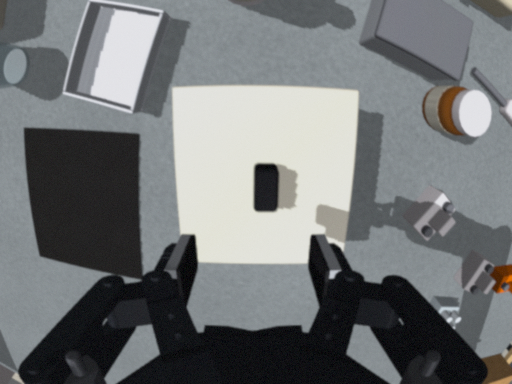

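```bash
python3 - <<'E'
from h import *
im=snap('wrist','w2.png')
rects('wrist',im,(0,0,0),(180,255,60),.130,100,(235,140,300,225))
rects('wrist',im,(15,8,150),(45,60,255),.1,3000,(165,75,365,270))
zoom(im,(230,140,310,230),'w2z.png',6)
E
python3 go.py 0.5355 0.040 0.23 -77.6
```

```text
px [261. 184.] ctr [543.7  38.9] size [40.4 19. ] ang 12.9
px [245. 152.] ctr [540.1  38.5] size [183.4 175.3] ang 12.6
t 1.75 pos [0.5365 0.0405 0.2305] yaw -77.28 w 0.7 F [ 0.388  -0.4251  0.2547] q [ 16.  19. -30.  88.   9.  76. -91.]
shift [0.0005 0.0003 0.0011] dist 0.0012 twist [0.32 0.07 0.08] calls 0.01
```

View pics/w2z.png

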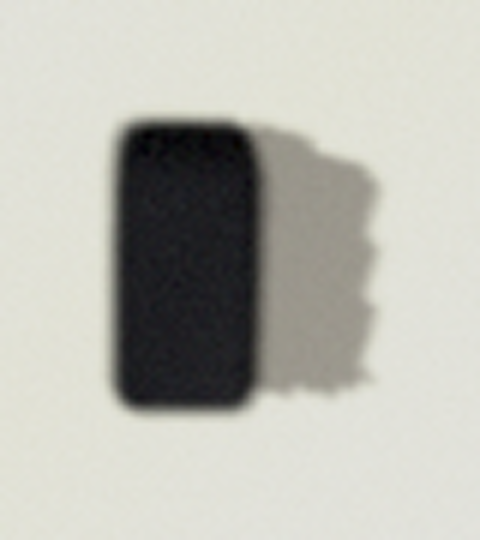

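```bash
python3 -m pendant '{"translation":[[0.03,0.001,-0.0025],[0.06,0.001,-0.0025],[0.09,0.001,-0.0025],[0.105,0.001,-0.0025],[0.105,0.001,-0.0025]],"twist":[[0.1,0,0],[0.1,0,0],[0.1,0,0],[0.1,0,0],[0.1,0,0]],"jaw":[0.05,0.05,0.05,0.05,0.05]}' 60; python3 go.py 0.539 0.039 0.104 -77.4
```

```text
clock: 2.17
tool_pos: [0.535, 0.0341, 0.122]
eef_rot: [[-0.01, 0.21, -0.978], [-0.002, -0.978, -0.21], [-1.0, 0.0, 0.01]]
contact_force: [-0.9, -0.5, -0.3]
width: 0.584
t 2.1667 pos [0.535  0.0341 0.122 ] yaw -77.86 w 0.584 F [-0.8779 -0.5466 -0.3059] q [ 16.  24. -28.  97.  13.  63. -94.]
shift [ 0.0179 -0.0039 -0.0051] dist 0.0191 twist [-0.46  0.58 -0.02] calls 0.09
```

```bash
python3 -m pendant '{"translation":[[0.0,0,0],[0,0,0],[0,0,0]],"twist":[[0,0,0],[0,0,0],[0,0,0]],"jaw":[0.05,0.05,0.05]}' >/dev/null; python3 go.py 0.539 0.039 0.104 -77.4
```

```text
t 2.4167 pos [0.5406 0.0371 0.1283] yaw -77.75 w 0.586 F [ 0.1394 -0.366  -0.2773] q [ 16.  24. -28.  96.  13.  63. -94.]
shift [ 0.0243 -0.0022  0.0012] dist 0.0244 twist [-0.35 -0.21 -0.06] calls 0.12
```

```bash
python3 -m pendant '{"translation":[[0.006,-0.002,0],[0.012,-0.002,0],[0.018,-0.002,0],[0.022,-0.002,0.001],[0.022,-0.002,0.001]],"twist":[[0,0,0],[0,0,0],[0,0,0],[0,0,0],[0,0,0]],"jaw":[0.05,0.05,0.05,0.05,0.05]}' >/dev/null;python3 -m pendant '{"translation":[[0.0,0,0],[0,0,0],[0,0,0]],"twist":[[0,0,0],[0,0,0],[0,0,0]],"jaw":[0.05,0.05,0.05]}' >/dev/null; python3 go.py 0.539 0.039 0.104 -77.4
```

```text
t 3.0833 pos [0.538  0.0393 0.1045] yaw -77.69 w 0.586 F [ 0.1084 -0.3118 -0.9369] q [ 15.  25. -28.  98.  13.  60. -95.]
shift [ 0.0005  0.0005 -0.0009] dist 0.0011 twist [-0.29 -0.03 -0.01] calls 0.01
```

Close on the knob, then test-lift.

```bash
python3 -m pendant '{"translation":[[0,0,0],[0,0,0],[0,0,0],[0,0,0],[0,0,0]],"twist":[[0,0,0],[0,0,0],[0,0,0],[0,0,0],[0,0,0]],"jaw":[0.015,0.01,0.01,0.01,0.01]}' 100;python3 -m pendant '{"translation":[[-0.002,0,0],[-0.006,0,0],[-0.012,0,0],[-0.02,0,0],[-0.03,0,0]],"twist":[[0,0,0],[0,0,0],[0,0,0],[0,0,0],[0,0,0]],"jaw":[0.01,0.01,0.01,0.01,0.01]}' ; python3 go.py 0.412 0.298 0.2 -83.4
```

```text
clock: 3.5
tool_pos: [0.5381, 0.039, 0.1049]
eef_rot: [[0.001, 0.213, -0.977], [-0.0, -0.977, -0.213], [-1.0, 0.001, -0.001]]
contact_force: [-1.6, -1.1, 4.2]
width: 0.234
clock: 3.92
tool_pos: [0.537, 0.0392, 0.1342]
eef_rot: [[-0.002, 0.213, -0.977], [0.0, -0.977, -0.213], [-1.0, -0.0, 0.002]]
contact_force: [-0.0, 0.3, -4.2]
width: 0.237
t 3.9167 pos [0.537  0.0392 0.1342] yaw -77.68 w 0.237 F [-0.023   0.333  -4.1722] q [ 15.  23. -28.  96.  12.  64. -94.]
shift [-0.0655 -0.2795  0.0671] dist 0.2948 twist [5.72 0.11 0.02] calls 1.42
```

```bash
python3 -m pendant '{"translation":[[-0.02,-0.02,0.005],[-0.03,-0.05,0.012],[-0.03,-0.08,0.02],[-0.03,-0.115,0.028],[-0.03,-0.15,0.036]],"twist":[[0,0,0],[1,0,0],[2,0,0],[3,0,0],[4,0,0]],"jaw":[0.01,0.01,0.01,0.01,0.01]}' ;python3 go.py 0.412 0.298 0.165 -83.4
```

```text
clock: 4.33
tool_pos: [0.4705, 0.1792, 0.1657]
eef_rot: [[0.002, 0.142, -0.99], [0.0, -0.99, -0.142], [-1.0, -0.0, -0.002]]
contact_force: [0.7, 0.9, -5.6]
width: 0.237
t 4.3333 pos [0.4705 0.1792 0.1657] yaw -81.83 w 0.237 F [ 0.7005  0.864  -5.608 ] q [   3.   18.  -32.   99.   10.   66. -114.]
shift [ 0.0006 -0.1259  0.041 ] dist 0.1324 twist [ 1.57 -0.12  0.  ] calls 0.64
```

```bash
python3 -m pendant '{"translation":[[0,-0.035,0.011],[0,-0.07,0.022],[0,-0.10,0.032],[0,-0.118,0.037],[0,-0.125,0.041]],"twist":[[0.5,0,0],[1,0,0],[1.5,0,0],[1.5,0,0],[1.5,0,0]],"jaw":[0.01,0.01,0.01,0.01,0.01]}' ;python3 go.py 0.412 0.298 0.09 -83.4
python3 -m pendant '{"translation":[[0.015,0,0],[0.03,0,0],[0.045,0,0],[0.06,0,0],[0.075,0,0]],"twist":[[0,0,0],[0,0,0],[0,0,0],[0,0,0],[0,0,0]],"jaw":[0.01,0.01,0.01,0.01,0.01]}' >/dev/null
python3 go.py 0.412 0.298 0.025 -83.4
```

```text
clock: 4.75
tool_pos: [0.4095, 0.3009, 0.1657]
eef_rot: [[0.0, 0.126, -0.992], [0.004, -0.992, -0.126], [-1.0, -0.004, -0.001]]
contact_force: [-0.3, 0.6, -3.9]
width: 0.239
t 4.75 pos [0.4095 0.3009 0.1657] yaw -82.78 w 0.239 F [-0.2895  0.6108 -3.9113] q [ -10.   19.  -35.   98.   12.   66. -132.]
shift [ 0.0757  0.0035 -0.0021] dist 0.0758 twist [ 0.62 -0.06  0.24] calls 0.36
t 5.1667 pos [0.4131 0.2947 0.0893] yaw -83.3 w 0.24 F [ 0.251   1.0576 -4.0291] q [ -11.   24.  -34.  104.   16.   57. -135.]
shift [ 0.0642 -0.0034  0.0008] dist 0.0643 twist [ 0.1  -0.07 -0.05] calls 0.31
```

```bash
python3 -m pendant '{"translation":[[0.01,0,0],[0.022,0,0],[0.034,0,0],[0.044,0,0],[0.05,0,0]],"twist":[[0,0,0],[0,0,0],[0,0,0],[0,0,0],[0,0,0]],"jaw":[0.01,0.01,0.01,0.01,0.01]}' 
python3 -m pendant '{"translation":[[0.003,0,0],[0.006,0,0],[0.009,0,0],[0.011,0,0],[0.012,0,0]],"twist":[[0,0,0],[0,0,0],[0,0,0],[0,0,0],[0,0,0]],"jaw":[0.01,0.01,0.01,0.01,0.01]}' 
python3 go.py 0.412 0.298 0.025 -83.4
```

```text
clock: 5.58
tool_pos: [0.4122, 0.2948, 0.0384]
eef_rot: [[-0.001, 0.117, -0.993], [-0.001, -0.993, -0.117], [-1.0, 0.001, 0.001]]
contact_force: [-0.6, 0.4, -3.6]
width: 0.238
clock: 6.0
tool_pos: [0.4122, 0.2959, 0.0274]
eef_rot: [[0.0, 0.119, -0.993], [0.0, -0.993, -0.119], [-1.0, -0.0, -0.0]]
contact_force: [0.1, 0.9, -4.5]
width: 0.237
t 6.0 pos [0.4122 0.2959 0.0274] yaw -83.19 w 0.237 F [ 0.0669  0.9394 -4.5276] q [ -14.   29.  -31.  107.   19.   49. -138.]
shift [ 0.0024 -0.0021 -0.0001] dist 0.0031 twist [ 0.21 -0.02  0.  ] calls 0.02
```

```bash
python3 -m pendant '{"translation":[[0.001,0,0],[0.002,0,0],[0.003,0,0],[0.003,0,0],[0.003,0,0]],"twist":[[0,0,0],[0,0,0],[0,0,0],[0,0,0],[0,0,0]],"jaw":[0.01,0.01,0.01,0.01,0.01]}' 
python3 go.py 0.412 0.298 0.025 -83.4
```

```text
clock: 6.42
tool_pos: [0.412, 0.2959, 0.0243]
eef_rot: [[0.0, 0.119, -0.993], [-0.0, -0.993, -0.119], [-1.0, 0.0, -0.0]]
contact_force: [-0.4, 0.8, -4.6]
width: 0.236
t 6.4167 pos [0.412  0.2959 0.0243] yaw -83.19 w 0.236 F [-0.3794  0.784  -4.6486] q [ -14.   29.  -31.  107.   19.   49. -138.]
shift [-0.0007 -0.0021 -0.0003] dist 0.0022 twist [ 0.21 -0.   -0.  ] calls 0.01
```

```bash
python3 -m pendant '{"translation":[[0.001,0,0],[0.002,0,0],[0.002,0,0]],"twist":[[0,0,0],[0,0,0],[0,0,0]],"jaw":[0.01,0.01,0.01]}' 
python3 -m pendant '{"translation":[[0,0,0],[0,0,0],[0,0,0],[0,0,0],[0,0,0]],"twist":[[0,0,0],[0,0,0],[0,0,0],[0,0,0],[0,0,0]],"jaw":[0.03,0.045,0.045,0.045,0.045]}' 
python3 -m pendant '{"translation":[[-0.015,0,0],[-0.04,0,0],[-0.07,0,0],[-0.1,0,0],[-0.13,0,0]],"twist":[[0,0,0],[0,0,0],[0,0,0],[0,0,0],[0,0,0]],"jaw":[0.05,0.05,0.05,0.05,0.05]}' 
python3 go.py 0.495 0.030 0.23 -77.5
python3 -c "
from h import *
im=snap('top','t1.png'); zoom(im,(130,120,310,280),'t1z.png',4)"
```

```text
clock: 6.67
tool_pos: [0.4122, 0.296, 0.0238]
eef_rot: [[0.001, 0.119, -0.993], [-0.001, -0.993, -0.119], [-1.0, 0.001, -0.001]]
contact_force: [-3.8, -2.5, 6.8]
width: 0.236
clock: 7.08
tool_pos: [0.4122, 0.296, 0.0223]
eef_rot: [[0.0, 0.118, -0.993], [0.0, -0.993, -0.118], [-1.0, -0.0, -0.0]]
contact_force: [0.4, 0.4, 0.5]
width: 0.528
clock: 7.5
tool_pos: [0.4117, 0.2958, 0.1535]
eef_rot: [[-0.0, 0.119, -0.993], [-0.0, -0.993, -0.119], [-1.0, 0.0, 0.0]]
contact_force: [1.0, 0.2, -0.5]
width: 0.588
t 7.5 pos [0.4117 0.2958 0.1535] yaw -83.18 w 0.588 F [ 0.9779  0.2121 -0.4904] q [ -10.   20.  -35.   99.   12.   65. -132.]
shift [-0.0765  0.2738 -0.0511] dist 0.2889 twist [-5.68  0.03  0.  ] calls 1.39
```

View pics/t1z.png

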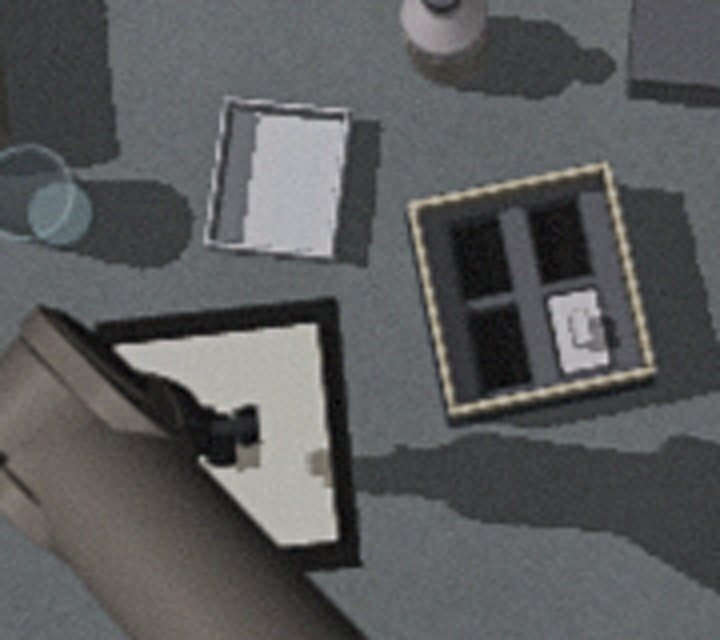

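Run:
```python
from h import *
im=cv2.imread('pics/t1.png')
hsv=cv2.cvtColor(im,cv2.COLOR_BGR2HSV)
print('rim');rects('top',im,(15,30,90),(45,140,255),.092,100,(225,155,300,230))
print('pockets');rects('top',im,(0,0,0),(180,255,28),.052,80,(236,165,290,225))
print('empty');rects('top',im,(0,0,115),(180,30,255),.052,50,(262,185,290,220))
print('lid');rects('top',im,(15,8,100),(45,60,255),.019,500,(150,190,220,262))
```

```text
rim
px [262. 188.] ctr [536.2  40.8] size [176.9 168.5] ang 12.3
pockets
px [255. 207.] ctr [489.9  66. ] size [61.  37.8] ang 14.7
px [250. 184.] ctr [564.9  82.3] size [59.2 38.6] ang 13.2
px [270. 180.] ctr [579.3  16.5] size [59.7 37.9] ang 11.6
empty
px [274. 202.] ctr [506.    0.7] size [63.2 38.3] ang 11.6
lid
px [190. 222.] ctr [412.6 295.7] size [182.8 170.9] ang 6.9
```

```bash
python3 -m pendant '{"translation":[[-0.02,0.02,-0.005],[-0.03,0.055,-0.015],[-0.03,0.09,-0.023],[-0.03,0.125,-0.032],[-0.03,0.16,-0.04]],"twist":[[0,0,0],[-1,0,0],[-2,0,0],[-3,0,0],[-4,0,0]],"jaw":[0.05,0.04,0.035,0.035,0.035]}'  >/dev/null;python3 go.py 0.506 0.001 0.18 -77.7
```

```text
t 7.9667 pos [0.4714 0.1403 0.1826] yaw -79.11 w 0.407 F [ 1.0766  0.0186 -0.2472] q [   8.   16.  -32.   99.    9.   68. -106.]
shift [ 0.0026  0.1433 -0.0077] dist 0.1435 twist [-1.41 -0.08 -0.02] calls 0.69
```

```bash
python3 -m pendant '{"translation":[[0,0.035,-0.002],[0,0.07,-0.004],[0,0.105,-0.006],[0,0.130,-0.008],[0,0.143,-0.008]],"twist":[[-0.5,0,0],[-1,0,0],[-1.4,0,0],[-1.4,0,0],[-1.4,0,0]],"jaw":[0.035,0.035,0.035,0.035,0.035]}'  >/dev/null;python3 -m pendant '{"translation":[[0,0,0],[0,0,0],[0,0,0],[0,0,0]],"twist":[[0,0,0],[0,0,0],[0,0,0],[0,0,0]],"jaw":[0.035,0.035,0.035,0.035]}' >/dev/null; python3 go.py 0.506 0.001 0.18 -77.7
python3 -c "
from h import *
im=snap('wrist','w3.png')"
```

```text
t 8.7167 pos [0.505  0.0052 0.1823] yaw -77.58 w 0.409 F [-0.0239 -0.3313 -0.3199] q [ 20.  17. -28.  97.   8.  68. -88.]
shift [ 0.0023  0.0043 -0.    ] dist 0.0049 twist [ 0.12 -0.01  0.06] calls 0.02
```

View pics/w3.png

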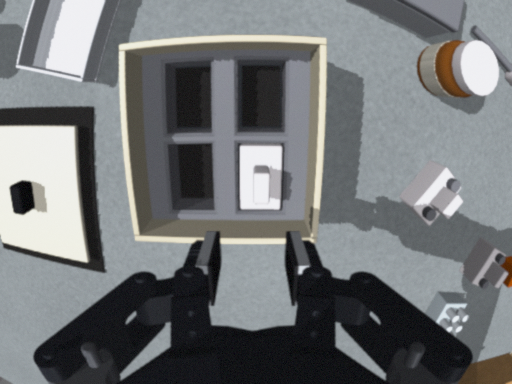

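Run:
```python
from h import *
im=cv2.imread('pics/w3.png')
print('empty');rects('wrist',im,(0,0,150),(180,25,255),.052,50,(232,140,290,213))
print('rim');rects('wrist',im,(15,25,90),(45,255,255),.092,1000,(112,30,335,250))
hsv=cv2.cvtColor(im,cv2.COLOR_BGR2HSV)
for p in [(225,180),(190,100),(262,90),(262,195),(250,160),(190,170),(145,120),(215,50)]: print(p,hsv[p[1],p[0]])
zoom(im,(115,30,335,250),'w3z.png',3)
print(proj('wrist',[[.5362,.0408,.052],[.5062,.0002,.084]]))
```

```text
empty
px [260. 177.] ctr [508.7  -1.5] size [64.2 38.9] ang 11.8
rim
px [225. 134.] ctr [539.   39.6] size [175.5 167.3] ang 12.4
(225, 180) [117  16 147]
(190, 100) [15 27 19]
(262, 90) [165  13  39]
(262, 195) [120   3 242]
(250, 160) [120   3 243]
(190, 170) [ 0 18 28]
(145, 120) [116  19  95]
(215, 50) [60  5 93]
[[222.507  140.6232]
 [258.7017 190.4743]]
```

View pics/w3z.png

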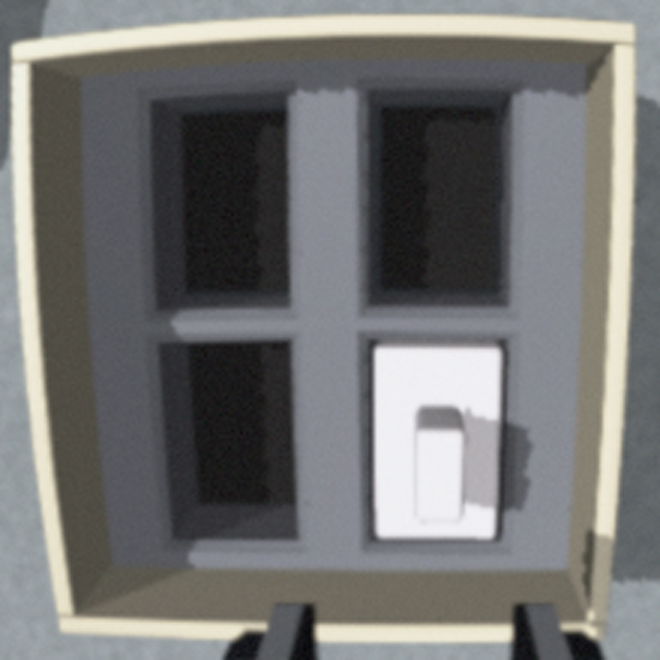

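```bash
python3 -m pendant '{"translation":[[0.02,0.002,0],[0.04,0.005,-0.002],[0.06,0.007,-0.003],[0.08,0.007,-0.003],[0.09,0.007,-0.003]],"twist":[[0.1,0,0],[0.1,0,0],[0.1,0,0],[0.1,0,0],[0.1,0,0]],"jaw":[0.035,0.035,0.035,0.035,0.035]}'  >/dev/null;python3 -m pendant '{"translation":[[0,0,0],[0,0,0],[0,0,0]],"twist":[[0,0,0],[0,0,0],[0,0,0]],"jaw":[0.035,0.035,0.035]}' >/dev/null; python3 go.py 0.508 -0.001 0.058 -77.7
```

```text
t 9.4333 pos [ 0.5108 -0.0027  0.0935] yaw -77.84 w 0.413 F [ 0.4568 -0.3019 -0.1647] q [ 19.  23. -26. 103.  12.  57. -90.]
shift [ 0.0355 -0.0023  0.0025] dist 0.0357 twist [-0.13 -0.14 -0.02] calls 0.17
```

```bash
python3 -m pendant '{"translation":[[0.008,-0.002,0.002],[0.016,-0.002,0.002],[0.024,-0.002,0.002],[0.031,-0.002,0.002],[0.035,-0.002,0.002]],"twist":[[0,0,0],[0,0,0],[0,0,0],[0,0,0],[0,0,0]],"jaw":[0.035,0.035,0.035,0.035,0.035]}'  >/dev/null;python3 -m pendant '{"translation":[[0,0,0],[0,0,0],[0,0,0]],"twist":[[0,0,0],[0,0,0],[0,0,0]],"jaw":[0.035,0.035,0.035]}' >/dev/null; python3 go.py 0.508 -0.001 0.058 -77.7
python3 -m pendant '{"translation":[[0,0,0],[0,0,0],[0,0,0],[0,0,0],[0,0,0]],"twist":[[0,0,0],[0,0,0],[0,0,0],[0,0,0],[0,0,0]],"jaw":[0.02,0.01,0.0,0.0,0.0]}' 60
```

```text
t 10.1 pos [ 0.5077 -0.0018  0.0574] yaw -77.89 w 0.413 F [ 0.5452 -0.3349  0.3645] q [ 18.  25. -26. 106.  13.  52. -91.]
shift [-0.0006 -0.0007 -0.0005] dist 0.001 twist [-0.19 -0.03 -0.  ] calls 0.01
clock: 10.52
tool_pos: [0.508, -0.0018, 0.0578]
eef_rot: [[0.001, 0.21, -0.978], [0.0, -0.978, -0.21], [-1.0, 0.0, -0.001]]
contact_force: [0.7, -0.4, 2.6]
width: 0.149
```

```bash
python3 -m pendant '{"translation":[[-0.004,0,0],[-0.012,0,0],[-0.022,0,0],[-0.034,0,0],[-0.046,0,0]],"twist":[[0,0,0],[0,0,0],[0,0,0],[0,0,0],[0,0,0]],"jaw":[0,0,0,0,0]}'  ;python3 -m pendant '{"translation":[[-0.015,0,0],[-0.035,0,0],[-0.055,0,0],[-0.07,0,0],[-0.07,0,0]],"twist":[[0,0,0],[0,0,0],[0,0,0],[0,0,0],[0,0,0]],"jaw":[0,0,0,0,0]}' ; python3 go.py 0.6374 0.2575 0.17 -88
```

```text
clock: 10.93
tool_pos: [0.5071, -0.0019, 0.1043]
eef_rot: [[-0.001, 0.21, -0.978], [-0.0, -0.978, -0.21], [-1.0, -0.0, 0.001]]
contact_force: [-0.5, 0.0, -0.0]
width: 0.15
clock: 11.35
tool_pos: [0.51, -0.0015, 0.1775]
eef_rot: [[0.008, 0.21, -0.978], [-0.0, -0.978, -0.21], [-1.0, 0.002, -0.008]]
contact_force: [0.8, -0.2, -0.5]
width: 0.149
t 11.35 pos [ 0.51   -0.0015  0.1775] yaw -77.89 w 0.149 F [ 0.7536 -0.1723 -0.5249] q [ 20.  17. -28.  97.   9.  67. -87.]
shift [ 0.0084 -0.2266 -0.1789] dist 0.2888 twist [10.11 -0.45 -0.08] calls 1.39
```

```bash
python3 -m pendant '{"translation":[[0,-0.02,-0.016],[0,-0.045,-0.036],[0,-0.07,-0.056],[0,-0.095,-0.076],[0,-0.12,-0.095]],"twist":[[1,0,0],[2,0,0],[4,0,0],[6,0,0],[8,0,0]],"jaw":[0,0,0,0,0]}'  ; python3 go.py 0.6374 0.2575 0.17 -88;  python3 -c "
from h import *
print(plane('top',[(240,120)],.15))"
```

```text
clock: 11.77
tool_pos: [0.5751, 0.1363, 0.1724]
eef_rot: [[-0.001, 0.069, -0.998], [-0.001, -0.998, -0.069], [-1.0, 0.0, 0.002]]
contact_force: [1.4, -0.1, -0.9]
width: 0.153
t 11.7667 pos [0.5751 0.1363 0.1724] yaw -86.02 w 0.153 F [ 1.3541 -0.118  -0.9316] q [   4.   27.  -27.   84.   13.   72. -111.]
shift [ 0.0023 -0.1166 -0.0706] dist 0.1363 twist [ 1.98  0.09 -0.03] calls 0.66
[[0.7554 0.1129 0.15  ]]
```

```bash
python3 -m pendant '{"translation":[[0,-0.025,-0.015],[0,-0.05,-0.03],[0,-0.075,-0.045],[0,-0.10,-0.061],[0,-0.116,-0.07]],"twist":[[0.5,0,0],[1,0,0],[2,0,0],[2,0,0],[2,0,0]],"jaw":[0,0,0,0,0]}' >/dev/null
python3 -m pendant '{"translation":[[0.02,0,0],[0.04,0,0],[0.06,0,0],[0.08,0,0],[0.08,0,0]],"twist":[[0,0,0],[0,0,0],[0,0,0],[0,0,0],[0,0,0]],"jaw":[0,0,0,0,0]}' >/dev/null
 python3 go.py 0.6374 0.2575 0.0498 -88
```

```text
t 12.6 pos [0.6327 0.2537 0.0867] yaw -87.86 w 0.153 F [-1.1729 -0.4478 -2.7541] q [  -9.   42.  -25.   73.   18.   70. -123.]
shift [ 0.0368 -0.0038 -0.0052] dist 0.0374 twist [ 0.14  0.64 -0.3 ] calls 0.18
```

```bash
python3 -m pendant '{"translation":[[0.008,-0.001,0],[0.016,-0.003,-0.003],[0.024,-0.003,-0.003],[0.029,-0.003,-0.003],[0.030,-0.003,-0.003]],"twist":[[0,0,0],[0,0,0],[0,0,0],[0,0,0],[0,0,0]],"jaw":[0,0,0,0,0]}'
python3 -m pendant '{"translation":[[0,0,0],[0.001,0,0],[0.002,0,0]],"twist":[[0,0,0],[0,0,0],[0,0,0]],"jaw":[0,0,0]}' 
 python3 go.py 0.6374 0.2575 0.0498 -88
```

```text
clock: 13.02
tool_pos: [0.639, 0.2589, 0.0622]
eef_rot: [[-0.002, 0.037, -0.999], [-0.001, -0.999, -0.037], [-1.0, 0.001, 0.002]]
contact_force: [-0.3, 0.1, -1.0]
width: 0.15
clock: 13.27
tool_pos: [0.64, 0.2594, 0.0621]
eef_rot: [[0.001, 0.037, -0.999], [0.001, -0.999, -0.037], [-1.0, -0.001, -0.001]]
contact_force: [-0.1, -0.4, -2.0]
width: 0.153
t 13.2667 pos [0.64   0.2594 0.0621] yaw -87.9 w 0.153 F [-0.1358 -0.4414 -1.9568] q [  -9.   44.  -25.   73.   18.   67. -123.]
shift [0.0123 0.0018 0.0027] dist 0.0127 twist [ 0.1  -0.08  0.03] calls 0.06
```

```bash
python3 -m pendant '{"translation":[[0.003,0,0],[0.006,0.001,0.001],[0.009,0.002,0.002],[0.011,0.002,0.002],[0.012,0.002,0.002]],"twist":[[0,0,0],[0,0,0],[0,0,0],[0,0,0],[0,0,0]],"jaw":[0,0,0,0,0]}'
python3 -m pendant '{"translation":[[0.001,0,0],[0.001,0,0],[0.001,0,0]],"twist":[[0,0,0],[0,0,0],[0,0,0]],"jaw":[0,0,0]}'
```

```text
clock: 13.68
tool_pos: [0.6371, 0.2565, 0.05]
eef_rot: [[-0.001, 0.037, -0.999], [-0.001, -0.999, -0.037], [-1.0, 0.001, 0.001]]
contact_force: [-3.2, -2.4, 8.0]
width: 0.148
clock: 13.93
tool_pos: [0.6371, 0.2566, 0.05]
eef_rot: [[-0.001, 0.037, -0.999], [-0.001, -0.999, -0.037], [-1.0, 0.001, 0.001]]
contact_force: [-3.9, -2.7, 7.1]
width: 0.155
```

Touched the floor. Release, rise.

```bash
python3 -m pendant '{"translation":[[0,0,0],[0,0,0],[0,0,0],[0,0,0]],"twist":[[0,0,0],[0,0,0],[0,0,0],[0,0,0]],"jaw":[0.02,0.035,0.035,0.035]}' >/dev/null
python3 -m pendant '{"translation":[[-0.02,0,0],[-0.05,0,0],[-0.08,0,0],[-0.11,0,0],[-0.14,0,0]],"twist":[[0,0,0],[0,0,0],[0,0,0],[0,0,0],[0,0,0]],"jaw":[0.035,0.035,0.035,0.035,0.035]}'
python3 - <<'E'
from h import *
a=snap('side','s2.png'); b=snap('top','t2.png')
zoom(a,(160,120,380,260),'s2z.png',3); zoom(b,(170,120,410,280),'t2z.png',3)
print('A');rects('top',b,(0,0,120),(180,25,255),.04,30,(320,180,360,215))
print('B');rects('top',b,(0,0,120),(180,25,255),.04,30,(370,205,402,238))
E
python3 go.py 0.50 -0.2 0.19 -117
```

```text
clock: 14.68
tool_pos: [0.6375, 0.2571, 0.1895]
eef_rot: [[-0.0, 0.037, -0.999], [0.0, -0.999, -0.037], [-1.0, -0.0, 0.0]]
contact_force: [1.0, 0.6, -1.1]
width: 0.41
A
px [341. 198.] ctr [ 523.4 -219.6] size [17.3 60.5] ang 61.1
B
px [391. 224.] ctr [ 441.  -382.8] size [17.3 62.8] ang 77.1
px [384. 222.] ctr [ 445.8 -361.4] size [17.9 63.3] ang 77.7
t 14.7833 pos [0.6408 0.2594 0.1955] yaw -87.91 w 0.41 F [0.2712 1.2922 1.5219] q [  -9.   38.  -26.   64.   16.   81. -121.]
shift [0.001  0.454  0.1575] dist 0.4805 twist [29.09 -0.58  0.49] calls 2.31
```

View pics/s2z.png

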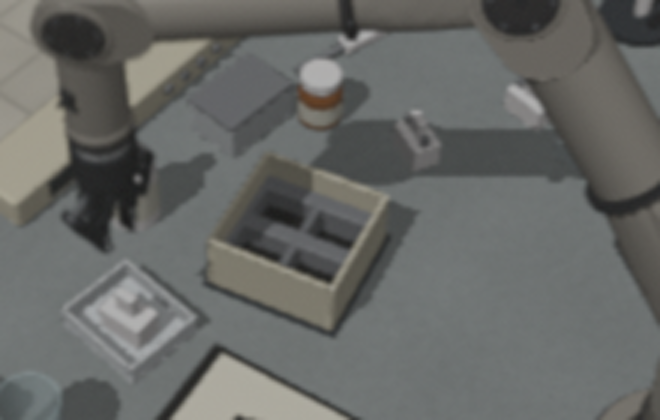

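View pics/t2z.png

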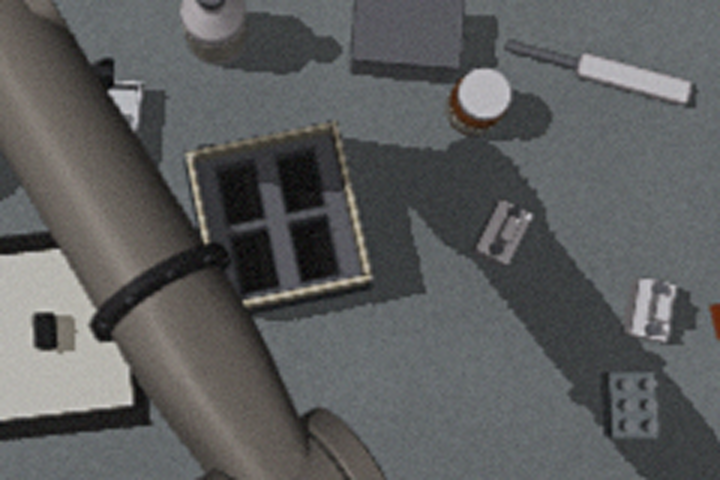

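```bash
python3 -m pendant '{"translation":[[0,0.033,0.011],[0,0.07,0.024],[0,0.107,0.037],[0,0.144,0.050],[0,0.181,0.063]],"twist":[[4,0,0],[8,0,0],[12,0,0],[16,0,0],[20,0,0]],"jaw":[0.035,0.035,0.035,0.035,0.035]}' >/dev/null
python3 go.py 0.51 -0.2 0.19 -117
```

```text
t 15.2 pos [0.5803 0.0722 0.1875] yaw -108.08 w 0.409 F [0.2477 0.0419 1.2635] q [   7.   25.  -22.   84.   10.   73. -125.]
shift [-0.0024  0.2805 -0.0176] dist 0.2811 twist [ 8.92  0.03 -0.03] calls 1.35
```

```bash
python3 -m pendant '{"translation":[[0,0.035,-0.002],[0,0.07,-0.004],[0,0.105,-0.006],[0,0.14,-0.008],[0,0.175,-0.010]],"twist":[[0,0,0],[0,0,0],[0,0,0],[0,0,0],[0,0,0]],"jaw":[0.035,0.035,0.035,0.035,0.035]}' >/dev/null
python3 -m pendant '{"translation":[[0,0.035,-0.002],[0,0.07,-0.004],[0,0.095,-0.006],[0,0.105,-0.008],[0,0.105,-0.008]],"twist":[[2,0,0],[4,0,0],[6,0,0],[8,0,0],[9,0,0]],"jaw":[0.035,0.035,0.035,0.035,0.035]}' >/dev/null
python3 -m pendant '{"translation":[[0,0,0],[0,0,0],[0,0,0],[0,0,0]],"twist":[[0,0,0],[0,0,0],[0,0,0],[0,0,0]],"jaw":[0.035,0.035,0.035,0.035]}' >/dev/null
python3 go.py 0.51 -0.2 0.19 -117
python3 -c "
from h import *
im=snap('wrist','w4.png')"
```

```text
t 16.3667 pos [ 0.5132 -0.1956  0.1883] yaw -116.65 w 0.412 F [-0.503  -0.4006  0.0169] q [  31.   20.  -15.   90.    6.   70. -102.]
shift [-0.0017  0.0054  0.0009] dist 0.0057 twist [0.35 0.01 0.06] calls 0.03
```

View pics/w4.png

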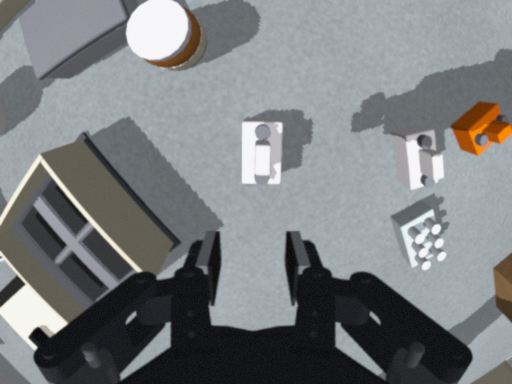

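Run:
```python
from h import *
im=cv2.imread('pics/w4.png')
rects('wrist',im,(0,0,150),(180,25,255),.04,50,(235,115,290,190))
zoom(im,(230,110,300,200),'w4z.png',7)
```

```text
px [259. 152.] ctr [ 529.4 -213.7] size [55.7 75.6] ang 63.5
```

View pics/w4z.png

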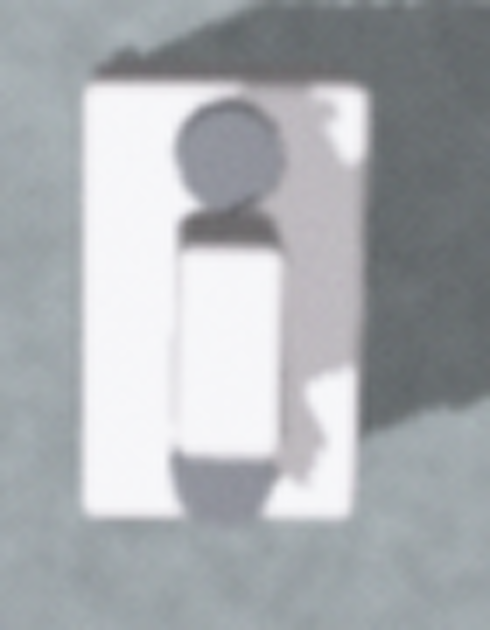

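```bash
python3 - <<'E'
from h import *
q=np.array([(82,82),(370,88),(354,520),(82,520)],float); q=(q+.5)/7-.5+np.array([230,110])
w=plane('wrist',q,.04)*1000; print(w[:,:2]); print(cv2.minAreaRect(w[:,:2].astype(np.float32)), w.mean(0))
f=np.array([(180,245),(282,245),(278,458),(178,458)],float); f=(f+.5)/7-.5+np.array([230,110])
print(cv2.minAreaRect((plane('wrist',f,.072)[:,:2]*1000).astype(np.float32)))
E
python3 go.py 0.529 -0.2125 0.046 -117
```

```text
[[ 566.8649 -209.2023]
 [ 548.3217 -244.8259]
 [ 492.2759 -215.8063]
 [ 510.0613 -180.1799]]
((529.3270874023438, -212.57217407226562), (40.15959548950195, 63.78828048706055), 62.93632888793945) [ 529.381  -212.5036   40.    ]
((529.667236328125, -212.65757751464844), (12.899848937988281, 27.884220123291016), 63.18811798095703)
t 16.4167 pos [ 0.513  -0.1961  0.1883] yaw -116.69 w 0.408 F [-0.0215 -0.318   0.2676] q [  31.   20.  -15.   90.    6.   70. -102.]
shift [ 0.1423  0.0075 -0.0217] dist 0.1441 twist [0.31 0.01 0.04] calls 0.69
```

```bash
python3 -m pendant '{"translation":[[0.02,0.004,-0.010],[0.05,0.008,-0.022],[0.075,0.008,-0.022],[0.095,0.008,-0.022],[0.1,0.008,-0.022]],"twist":[[0.2,0,0],[0.2,0,0],[0.2,0,0],[0.2,0,0],[0.2,0,0]],"jaw":[0.035,0.035,0.035,0.035,0.035]}' >/dev/null
python3 -m pendant '{"translation":[[0,0,0],[0,0,0],[0,0,0]],"twist":[[0,0,0],[0,0,0],[0,0,0]],"jaw":[0.035,0.035,0.035]}' >/dev/null
python3 go.py 0.5294 -0.2126 0.046 -117
```

```text
t 17.0833 pos [ 0.53   -0.2152  0.0902] yaw -117.06 w 0.414 F [-0.0059  0.0606 -0.1047] q [  31.   28.  -14.   94.    8.   59. -103.]
shift [ 0.0442 -0.0021  0.0019] dist 0.0443 twist [-0.06 -0.21  0.03] calls 0.21
```

```bash
python3 -m pendant '{"translation":[[0.01,-0.002,0.002],[0.02,-0.002,0.002],[0.03,-0.002,0.002],[0.039,-0.002,0.002],[0.044,-0.002,0.002]],"twist":[[0,0,0],[0,0,0],[0,0,0],[0,0,0],[0,0,0]],"jaw":[0.035,0.035,0.035,0.035,0.035]}' >/dev/null
python3 -m pendant '{"translation":[[0,0,0],[0,0,0],[0,0,0]],"twist":[[0,0,0],[0,0,0],[0,0,0]],"jaw":[0.035,0.035,0.035]}' >/dev/null
python3 go.py 0.5294 -0.2126 0.046 -117
```

```text
t 17.75 pos [ 0.5279 -0.2126  0.0445] yaw -117.09 w 0.412 F [-0.0007  0.383  -0.1975] q [  30.   31.  -14.   97.    9.   54. -104.]
shift [-0.0015 -0.0007 -0.0013] dist 0.0021 twist [-0.09 -0.04  0.01] calls 0.01
```

```bash
python3 -m pendant '{"translation":[[-0.001,-0.001,-0.001],[-0.001,-0.001,-0.001],[-0.001,-0.001,-0.001],[-0.001,-0.001,-0.001],[-0.001,-0.001,-0.001]],"twist":[[0,0,0],[0,0,0],[0,0,0],[0,0,0],[0,0,0]],"jaw":[0.03,0.015,0,0,0]}' 80
python3 -m pendant '{"translation":[[-0.004,0,0],[-0.015,0,0],[-0.035,0,0],[-0.06,0,0],[-0.09,0,0]],"twist":[[0,0,0],[0,0,0],[0,0,0],[0,0,0],[0,0,0]],"jaw":[0,0,0,0,0]}' 
python3 go.py 0.508 -0.0018 0.165 -77.7
```

```text
clock: 18.17
tool_pos: [0.5296, -0.2123, 0.046]
eef_rot: [[0.002, -0.455, -0.89], [-0.001, -0.89, 0.455], [-1.0, -0.0, -0.002]]
contact_force: [-0.0, -0.2, 3.4]
width: 0.147
clock: 18.58
tool_pos: [0.5269, -0.2114, 0.1349]
eef_rot: [[-0.005, -0.455, -0.89], [0.002, -0.89, 0.455], [-1.0, 0.001, 0.005]]
contact_force: [0.3, -0.2, -0.8]
width: 0.149
t 18.5833 pos [ 0.5269 -0.2114  0.1349] yaw -117.08 w 0.149 F [ 0.278  -0.2108 -0.7952] q [  31.   25.  -15.   91.    7.   65. -103.]
shift [-0.0297 -0.178   0.1124] dist 0.2126 twist [-39.38   0.29   0.07] calls 1.1
```

```bash
python3 -m pendant '{"translation":[[-0.02,-0.015,0.010],[-0.03,-0.045,0.028],[-0.03,-0.08,0.05],[-0.03,-0.11,0.07],[-0.03,-0.14,0.088]],"twist":[[-5,0,0],[-11,0,0],[-17,0,0],[-23,0,0],[-30,0,0]],"jaw":[0,0,0,0,0]}' >/dev/null
python3 go.py 0.5085 -0.0015 0.165 -77.7
```

```text
t 19.0 pos [ 0.5133 -0.0452  0.1662] yaw -86.75 w 0.147 F [ 1.2344 -0.7141 -2.0925] q [ 23.  18. -25.  97.   8.  66. -91.]
shift [ 0.0011 -0.0439  0.0023] dist 0.0439 twist [-9.05  0.   -0.01] calls 0.25
```

```bash
python3 -m pendant '{"translation":[[0,-0.02,0.001],[0,-0.035,0.002],[0,-0.043,0.002],[0,-0.043,0.002],[0,-0.043,0.002]],"twist":[[-4,0,0],[-7,0,0],[-9,0,0],[-9,0,0],[-9,0,0]],"jaw":[0,0,0,0,0]}' >/dev/null
python3 -m pendant '{"translation":[[0,0,0],[0,0,0],[0,0,0],[0,0,0],[0,0,0]],"twist":[[0,0,0],[0,0,0],[0,0,0],[0,0,0],[0,0,0]],"jaw":[0,0,0,0,0]}' >/dev/null
python3 go.py 0.5085 -0.0015 0.11 -77.7;python3 -c "
from h import *
im=snap('wrist','w5.png')
zoom(im,(110,30,340,260),'w5z.png',3)"
```

```text
t 19.8333 pos [ 0.5102 -0.0051  0.1652] yaw -78.16 w 0.153 F [-0.1064 -0.6565 -2.2764] q [ 21.  18. -28.  98.   9.  66. -88.]
shift [ 0.0552 -0.0038  0.0009] dist 0.0553 twist [-0.46  0.01 -0.01] calls 0.27
```

View pics/w5z.png

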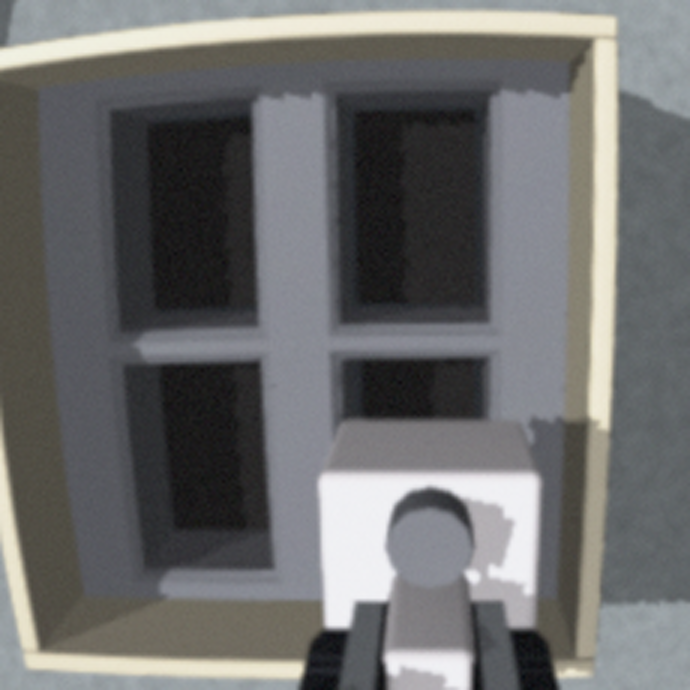

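Run:
```python
from h import *
q=(np.array([(320,474),(540,474)],float)+.5)/3-.5+np.array([110,30])
P=np.load('pics/wrist.npy'); R=P[3:].reshape(3,3)
w=plane('wrist',q,P[2]-.006); print(((w-P[:3])@R*1000))
```

```text
[[  5.9919 -19.1242 -32.0496]
 [  5.996   19.5149 -32.1042]]
```

```bash
python3 -m pendant '{"translation":[[0.01,-0.004,0.001],[0.022,-0.004,0.001],[0.035,-0.004,0.001],[0.045,-0.004,0.001],[0.05,-0.004,0.001]],"twist":[[-0.5,0,0],[-0.5,0,0],[-0.5,0,0],[-0.5,0,0],[-0.5,0,0]],"jaw":[0,0,0,0,0]}' >/dev/null
python3 -m pendant '{"translation":[[0,0,0],[0,0,0],[0,0,0],[0,0,0]],"twist":[[0,0,0],[0,0,0],[0,0,0],[0,0,0]],"jaw":[0,0,0,0]}' 
python3 go.py 0.5085 -0.0015 0.1 -77.7
```

```text
clock: 20.63
tool_pos: [0.5091, -0.0007, 0.1161]
eef_rot: [[0.002, 0.215, -0.977], [-0.0, -0.977, -0.215], [-1.0, 0.0, -0.002]]
contact_force: [0.4, -0.1, -1.9]
width: 0.147
t 20.6333 pos [ 0.5091 -0.0007  0.1161] yaw -77.59 w 0.147 F [ 0.4059 -0.0709 -1.8947] q [ 20.  21. -27. 102.  11.  60. -89.]
shift [0.0161 0.0007 0.0007] dist 0.0161 twist [ 0.11 -0.1  -0.03] calls 0.08
```

```bash
python3 -m pendant '{"translation":[[0.005,0.001,0.0005],[0.010,0.001,0.0005],[0.015,0.001,0.0005],[0.020,0.001,0.0005],[0.024,0.001,0.0005]],"twist":[[0,0,0],[0,0,0],[0,0,0],[0,0,0],[0,0,0]],"jaw":[0,0,0,0,0]}' 
python3 -m pendant '{"translation":[[0.004,0,0],[0.008,0,0],[0.012,0,0],[0.012,0,0]],"twist":[[0,0,0],[0,0,0],[0,0,0],[0,0,0]],"jaw":[0,0,0,0]}' 
python3 go.py 0.5085 -0.0015 0.058 -77.7
```

```text
clock: 21.05
tool_pos: [0.5076, -0.0019, 0.0904]
eef_rot: [[-0.001, 0.215, -0.977], [0.0, -0.977, -0.215], [-1.0, -0.0, 0.001]]
contact_force: [0.6, -0.3, -2.2]
width: 0.147
clock: 21.38
tool_pos: [0.5073, -0.0019, 0.0783]
eef_rot: [[-0.002, 0.215, -0.977], [0.0, -0.977, -0.215], [-1.0, -0.0, 0.002]]
contact_force: [-0.5, 0.7, -1.6]
width: 0.145
t 21.3833 pos [ 0.5073 -0.0019  0.0783] yaw -77.59 w 0.145 F [-0.5311  0.6607 -1.5997] q [ 19.  24. -26. 104.  12.  55. -90.]
shift [ 0.0203 -0.0001 -0.0013] dist 0.0203 twist [0.11 0.1  0.02] calls 0.1
```

In cleanly, no contact force. Push down to home.

```bash
python3 -m pendant '{"translation":[[0.004,0,-0.0005],[0.008,0,-0.0005],[0.012,0,-0.0005],[0.016,0,-0.0005],[0.019,0,-0.0005]],"twist":[[0,0,0],[0,0,0],[0,0,0],[0,0,0],[0,0,0]],"jaw":[0,0,0,0,0]}' 
python3 -m pendant '{"translation":[[0.002,0,0],[0.003,0,0],[0.003,0,0],[0.003,0,0]],"twist":[[0,0,0],[0,0,0],[0,0,0],[0,0,0]],"jaw":[0,0,0,0]}'
```

```text
clock: 21.8
tool_pos: [0.5083, -0.0018, 0.0597]
eef_rot: [[-0.001, 0.215, -0.977], [-0.0, -0.977, -0.215], [-1.0, -0.0, 0.001]]
contact_force: [0.1, -1.0, -2.5]
width: 0.146
clock: 22.13
tool_pos: [0.5083, -0.0019, 0.0579]
eef_rot: [[-0.001, 0.215, -0.977], [-0.001, -0.977, -0.215], [-1.0, 0.0, 0.001]]
contact_force: [-1.9, -0.1, 4.8]
width: 0.147
```

```bash
python3 -m pendant '{"translation":[[0.002,0,0],[0.004,0,0],[0.005,0,0],[0.005,0,0]],"twist":[[0,0,0],[0,0,0],[0,0,0],[0,0,0]],"jaw":[0,0,0,0]}'
```

```text
clock: 22.47
tool_pos: [0.5086, -0.0018, 0.0576]
eef_rot: [[0.0, 0.215, -0.977], [-0.003, -0.977, -0.215], [-1.0, 0.003, 0.0]]
contact_force: [-12.8, -1.2, 35.7]
width: 0.145
```

```bash
python3 -m pendant '{"translation":[[-0.003,0,0],[-0.0055,0,0],[-0.0055,0,0],[-0.0055,0,0],[-0.0055,0,0]],"twist":[[0,0,0],[0,0,0],[0,0,0],[0,0,0],[0,0,0]],"jaw":[0,0,0.02,0.035,0.035]}' 
python3 -m pendant '{"translation":[[-0.02,0,0],[-0.05,0,0],[-0.08,0,0],[-0.11,0,0],[-0.13,0,0]],"twist":[[0,0,0],[0,0,0],[0,0,0],[0,0,0],[0,0,0]],"jaw":[0.035,0.035,0.035,0.035,0.035]}'
python3 go.py 0.44 -0.34 0.19 -103
python3 - <<'E'
from h import *
im=snap('top','t3.png')
print('B');rects('top',im,(0,0,120),(180,25,255),.04,30,(330,180,402,238))
zoom(im,(230,130,410,270),'t3z.png',4)
im=snap('wrist','w6.png')
print('c');rects('wrist',im,(0,0,150),(180,25,255),.052,50,(232,100,290,260))
zoom(im,(110,30,340,260),'w6z.png',3)
E
```

```text
clock: 22.88
tool_pos: [0.5086, -0.0017, 0.0574]
eef_rot: [[-0.0, 0.215, -0.977], [0.0, -0.977, -0.215], [-1.0, -0.0, -0.0]]
contact_force: [0.2, 1.3, -0.6]
width: 0.413
clock: 23.3
tool_pos: [0.5098, -0.0014, 0.1903]
eef_rot: [[0.004, 0.215, -0.977], [0.0, -0.977, -0.215], [-1.0, 0.001, -0.004]]
contact_force: [0.9, -0.4, -0.0]
width: 0.409
t 23.3 pos [ 0.5098 -0.0014  0.1903] yaw -77.58 w 0.409 F [ 0.8891 -0.3636 -0.0313] q [ 21.  17. -28.  96.   8.  69. -87.]
shift [-0.      0.3156  0.141 ] dist 0.3457 twist [25.42 -0.2   0.02] calls 1.66
B
c
px [258. 250.] ctr [434.2 -24.7] size [22.9 56.8] ang 12.2
px [252. 179.] ctr [511.   -1.3] size [63.3 39.4] ang 12.5
```

View pics/w6z.png

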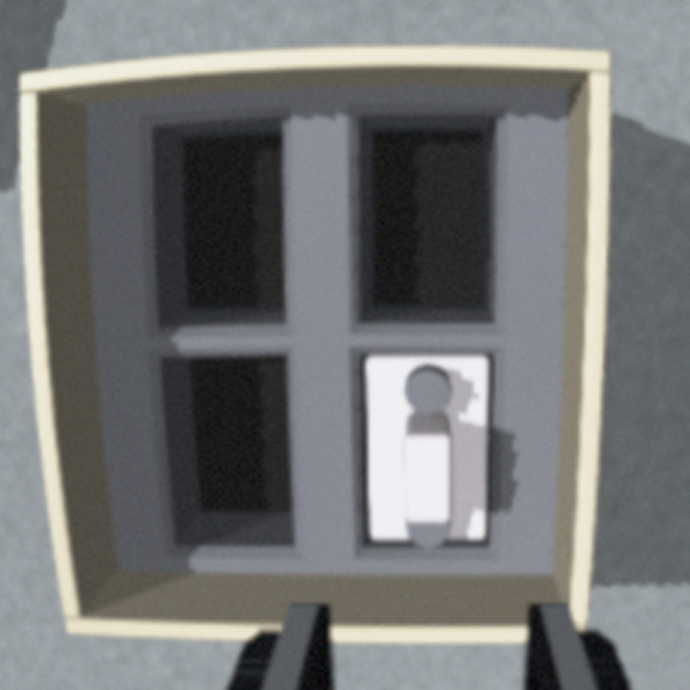

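View pics/t3z.png

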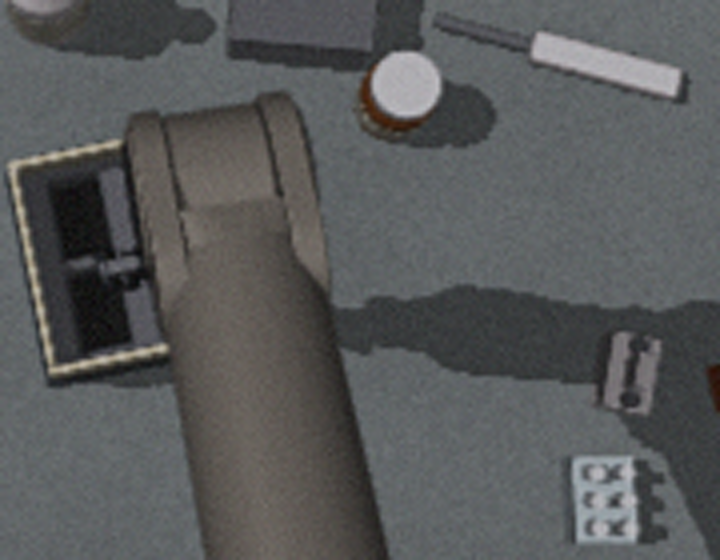

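```bash
python3 -m pendant '{"translation":[[0,0.03,0.012],[0,0.066,0.028],[0,0.102,0.044],[0,0.138,0.060],[0,0.174,0.076]],"twist":[[3,0,0],[6,0,0],[9,0,0],[12,0,0],[15,0,0]],"jaw":[0.035,0.035,0.035,0.035,0.035]}' >/dev/null
python3 go.py 0.435 -0.36 0.19 -103
```

```text
t 23.8167 pos [ 0.4704 -0.1895  0.1863] yaw -92.72 w 0.406 F [ 0.12    0.4752 -0.8451] q [ 36.  16. -20.  97.   6.  69. -78.]
shift [-0.0037  0.172   0.0273] dist 0.1742 twist [10.28  0.11  0.02] calls 0.84
```

```bash
python3 -m pendant '{"translation":[[0,0.035,0.006],[0,0.07,0.012],[0,0.105,0.018],[0,0.14,0.024],[0,0.17,0.027]],"twist":[[2,0,0],[4,0,0],[6,0,0],[8,0,0],[10,0,0]],"jaw":[0.035,0.035,0.035,0.035,0.035]}' >/dev/null
python3 -m pendant '{"translation":[[0,0,0],[0,0,0],[0,0,0],[0,0,0],[0,0,0]],"twist":[[0,0,0],[0,0,0],[0,0,0],[0,0,0],[0,0,0]],"jaw":[0.035,0.035,0.035,0.035,0.035]}' >/dev/null
python3 -c "
from h import *
im=snap('wrist','w7.png')
zoom(im,(220,100,320,210),'w7z.png',6)"; python3 go.py 0.4435 -0.372 0.046 -103
```

```text
t 24.7 pos [ 0.4378 -0.3549  0.1877] yaw -102.42 w 0.413 F [0.5091 0.7501 0.4807] q [ 47.  22. -13.  88.   5.  71. -69.]
shift [ 0.1417  0.0156 -0.0092] dist 0.1429 twist [0.58 0.   0.04] calls 0.69
```

View pics/w7.png

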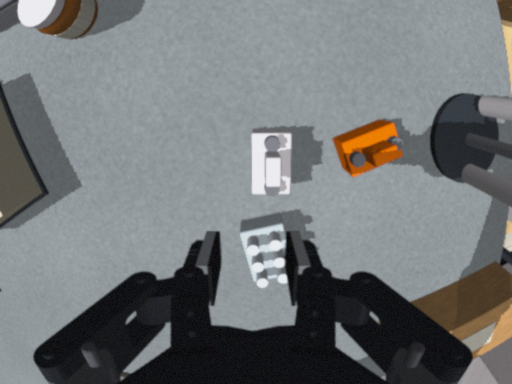

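View pics/w7z.png

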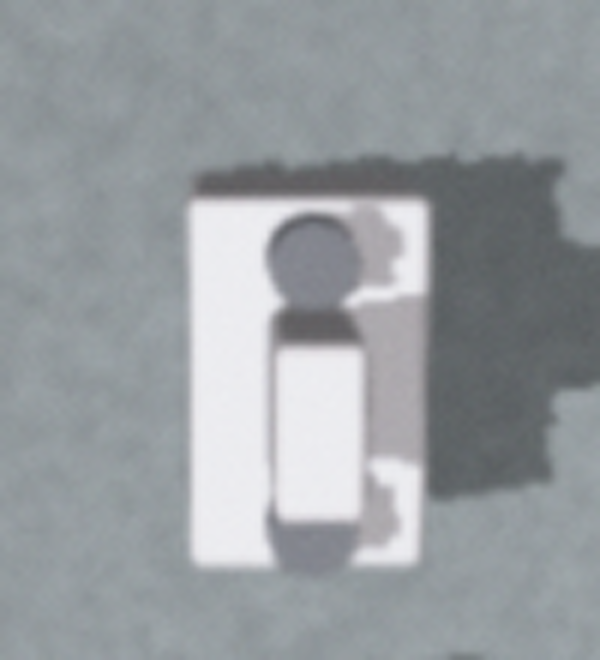

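Run:
```python
from h import *
q=np.array([(189,198),(431,198),(419,568),(190,565)],float); q=(q+.5)/6-.5+np.array([220,100])
w=plane('wrist',q,.04)*1000; print(cv2.minAreaRect(w[:,:2].astype(np.float32)), w.mean(0))
f=np.array([(277,345),(364,345),(360,521),(276,521)],float); f=(f+.5)/6-.5+np.array([220,100])
print(cv2.minAreaRect((plane('wrist',f,.072)[:,:2]*1000).astype(np.float32)))
print(plane('wrist',[(242,232),(284,226)],.045))
```

```text
((445.272705078125, -374.3362121582031), (39.60761260986328, 63.977149963378906), 77.72150421142578) [ 445.3408 -374.3654   40.    ]
((445.5357360839844, -374.240234375), (12.888484001159668, 27.292722702026367), 77.98242950439453)
[[ 0.3804 -0.3299  0.045 ]
 [ 0.3777 -0.3749  0.045 ]]
```

```bash
python3 -m pendant '{"translation":[[0.02,0.008,-0.005],[0.05,0.0175,-0.0115],[0.075,0.0175,-0.0115],[0.095,0.0175,-0.0115],[0.1,0.0175,-0.0115]],"twist":[[-0.2,0,0],[-0.2,0,0],[-0.2,0,0],[-0.2,0,0],[-0.2,0,0]],"jaw":[0.035,0.035,0.035,0.035,0.035]}' >/dev/null
python3 -m pendant '{"translation":[[0,0,0],[0,0,0],[0,0,0],[0,0,0]],"twist":[[0,0,0],[0,0,0],[0,0,0],[0,0,0]],"jaw":[0.035,0.035,0.035,0.035]}' >/dev/null
python3 go.py 0.4453 -0.3743 0.046 -102.2
```

```text
t 25.45 pos [ 0.4457 -0.3769  0.0898] yaw -102.37 w 0.408 F [ 0.5726 -0.2763 -0.2407] q [ 47.  29. -12.  92.   7.  60. -69.]
shift [ 0.0438 -0.0025  0.0011] dist 0.0439 twist [-0.17 -0.2  -0.1 ] calls 0.21
```

```bash
python3 -m pendant '{"translation":[[0.01,-0.0015,0.001],[0.02,-0.0015,0.001],[0.03,-0.0015,0.001],[0.039,-0.0015,0.001],[0.043,-0.0015,0.001]],"twist":[[0,0,0],[0,0,0],[0,0,0],[0,0,0],[0,0,0]],"jaw":[0.035,0.035,0.035,0.035,0.035]}' >/dev/null
python3 -m pendant '{"translation":[[0,0,0],[0,0,0],[0,0,0],[0,0,0]],"twist":[[0,0,0],[0,0,0],[0,0,0],[0,0,0]],"jaw":[0.035,0.035,0.035,0.035]}' >/dev/null
python3 go.py 0.4453 -0.3743 0.046 -102.2
```

```text
t 26.2 pos [ 0.4442 -0.3749  0.0454] yaw -102.39 w 0.409 F [0.2874 0.451  0.3478] q [ 47.  31. -12.  95.   7.  54. -70.]
shift [-0.0006 -0.0008 -0.0009] dist 0.0014 twist [-0.19 -0.06 -0.03] calls 0.01
```

```bash
python3 -m pendant '{"translation":[[-0.0005,-0.0005,-0.001],[-0.0005,-0.0005,-0.001],[-0.0005,-0.0005,-0.001],[-0.0005,-0.0005,-0.001],[-0.0005,-0.0005,-0.001]],"twist":[[0,0,0],[0,0,0],[0,0,0],[0,0,0],[0,0,0]],"jaw":[0.03,0.015,0,0,0]}' 80
python3 -m pendant '{"translation":[[-0.004,0,0],[-0.015,0,0],[-0.035,0,0],[-0.06,0,0],[-0.09,0,0]],"twist":[[0,0,0],[0,0,0],[0,0,0],[0,0,0],[0,0,0]],"jaw":[0,0,0,0,0]}' 
python3 -m pendant '{"translation":[[-0.015,0,0],[-0.025,0,0],[-0.030,0,0]],"twist":[[0,0,0],[0,0,0],[0,0,0]],"jaw":[0,0,0]}' 
python3 go.py 0.50 -0.1 0.165 -90
```

```text
clock: 26.62
tool_pos: [0.4455, -0.3745, 0.0459]
eef_rot: [[0.001, -0.215, -0.977], [-0.001, -0.977, 0.215], [-1.0, 0.001, -0.001]]
contact_force: [1.3, -0.5, 2.1]
width: 0.149
clock: 27.03
tool_pos: [0.4431, -0.3731, 0.1348]
eef_rot: [[-0.004, -0.215, -0.977], [0.003, -0.977, 0.215], [-1.0, -0.002, 0.005]]
contact_force: [0.8, -0.6, -3.1]
width: 0.145
clock: 27.28
tool_pos: [0.4452, -0.3746, 0.1672]
eef_rot: [[0.002, -0.215, -0.977], [-0.002, -0.977, 0.215], [-1.0, 0.001, -0.002]]
contact_force: [0.3, -0.5, -1.7]
width: 0.146
t 27.2833 pos [ 0.4452 -0.3746  0.1672] yaw -102.39 w 0.146 F [ 0.3245 -0.4562 -1.6734] q [ 47.  24. -13.  87.   6.  69. -68.]
shift [ 0.0018 -0.2799  0.0054] dist 0.28 twist [-12.39  -0.1   -0.08] calls 1.35
```

```bash
python3 -m pendant '{"translation":[[0,-0.02,-0.002],[0,-0.055,-0.007],[0,-0.09,-0.011],[0,-0.125,-0.015],[0,-0.16,-0.02]],"twist":[[-2,0,0],[-4,0,0],[-6,0,0],[-8,0,0],[-10,0,0]],"jaw":[0,0,0,0,0]}' >/dev/null
python3 go.py 0.583 0.015 0.165 -77.7
```

```text
t 27.7 pos [ 0.4975 -0.2197  0.1636] yaw -92.27 w 0.146 F [ 0.5263  0.0332 -3.0509] q [ 36.  21. -18.  93.   7.  67. -76.]
shift [-0.0013 -0.2379 -0.0761] dist 0.2498 twist [-14.57   0.2    0.12] calls 1.2
```

```bash
python3 -m pendant '{"translation":[[0,-0.035,-0.012],[0,-0.07,-0.023],[0,-0.105,-0.034],[0,-0.14,-0.045],[0,-0.175,-0.056]],"twist":[[-2,0,0],[-4,0,0],[-6,0,0],[-8,0,0],[-10,0,0]],"jaw":[0,0,0,0,0]}' >/dev/null
python3 go.py 0.583 0.015 0.165 -77.7
```

```text
t 28.1167 pos [ 0.5607 -0.0475  0.1636] yaw -82.24 w 0.147 F [ 0.5094 -0.4666 -1.8096] q [ 20.  24. -24.  90.  10.  69. -87.]
shift [-0.0014 -0.0589 -0.0305] dist 0.0664 twist [-4.54  0.21  0.05] calls 0.32
```

```bash
python3 -m pendant '{"translation":[[0,-0.025,-0.012],[0,-0.045,-0.024],[0,-0.057,-0.030],[0,-0.059,-0.0305],[0,-0.059,-0.0305]],"twist":[[-2,0,0],[-4,0,0],[-4.5,0,0],[-4.5,0,0],[-4.5,0,0]],"jaw":[0,0,0,0,0]}' >/dev/null
python3 -m pendant '{"translation":[[0,0,0],[0,0,0],[0,0,0],[0,0,0],[0,0,0]],"twist":[[0,0,0],[0,0,0],[0,0,0],[0,0,0],[0,0,0]],"jaw":[0,0,0,0,0]}' >/dev/null
python3 -c "
from h import *
im=snap('wrist','w8.png')
zoom(im,(100,50,340,270),'w8z.png',3)"; python3 go.py 0.583 0.015 0.11 -77.7
```

```text
t 29.0 pos [0.5844 0.012  0.1654] yaw -77.96 w 0.153 F [ 0.3781  1.1491 -1.9907] q [ 15.  26. -25.  86.  12.  70. -90.]
shift [ 0.0554 -0.0032  0.0007] dist 0.0555 twist [-0.26 -0.01 -0.02] calls 0.27
```

View pics/w8z.png

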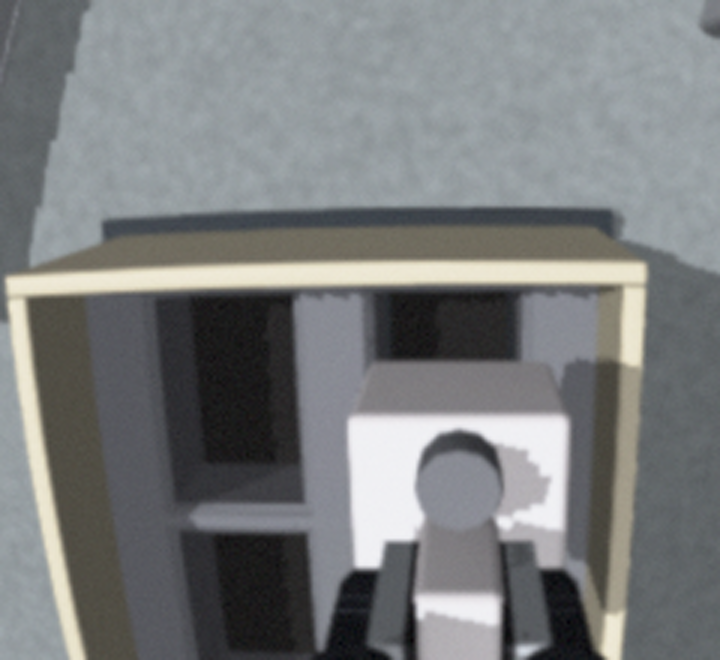

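Run:
```python
from h import *
P=np.load('pics/wrist.npy'); R=P[3:].reshape(3,3)
z=lambda a:(np.array(a,float)+.5)/3-.5+np.array([100,50])
c=plane('wrist',z([(8,279),(646,263)]),.092)[:,:2]*1000
d=c[0]-c[1]; L=np.linalg.norm(d); uy=d/L; ux=np.array([uy[1],-uy[0]]); ctr=c.mean(0)-88*ux
print(c,L,np.degrees(np.arctan2(ux[1],ux[0])),ctr, 'pocket',ctr+38*ux-33.5*uy)
# pocket edges at deck level: left outer x of right pocket mouth ~ (375,320), right (523,320)
e=plane('wrist',z([(372,330),(524,330)]),.052)[:,:2]*1000
print((e-ctr)@np.c_[ux,uy])
w=plane('wrist',z([(348,414),(569,414)]),P[2]-.006); print(((w-P[:3])@R*1000))
```

```text
[[606.4337 139.0961]
 [642.5529 -23.155 ]] 166.2227865342676 12.550132647037293 [538.596   38.8486] pocket [582.9673  14.4063]
[[ 62.6071 -11.215 ]
 [ 62.2106 -55.8885]]
[[  5.9902 -19.4753 -32.0502]
 [  6.0075  19.3424 -32.1007]]
```

```bash
python3 -m pendant '{"translation":[[0.01,-0.003,0.001],[0.022,-0.003,0.001],[0.035,-0.003,0.001],[0.045,-0.003,0.001],[0.05,-0.003,0.001]],"twist":[[-0.3,0,0],[-0.3,0,0],[-0.3,0,0],[-0.3,0,0],[-0.3,0,0]],"jaw":[0,0,0,0,0]}' >/dev/null
python3 -m pendant '{"translation":[[0,0,0],[0,0,0],[0,0,0],[0,0,0]],"twist":[[0,0,0],[0,0,0],[0,0,0],[0,0,0]],"jaw":[0,0,0,0]}' 
python3 go.py 0.583 0.0145 0.1 -77.6
```

```text
clock: 29.75
tool_pos: [0.5835, 0.0156, 0.1162]
eef_rot: [[0.002, 0.215, -0.977], [0.0, -0.977, -0.215], [-1.0, 0.0, -0.002]]
contact_force: [-1.3, -1.3, -2.1]
width: 0.149
t 29.75 pos [0.5835 0.0156 0.1162] yaw -77.59 w 0.149 F [-1.2845 -1.2653 -2.101 ] q [ 14.  29. -25.  90.  13.  64. -91.]
shift [0.0162 0.001  0.0008] dist 0.0162 twist [ 0.01 -0.11 -0.02] calls 0.08
```

```bash
python3 -m pendant '{"translation":[[0.005,0.001,0.0005],[0.010,0.001,0.0005],[0.015,0.001,0.0005],[0.020,0.001,0.0005],[0.024,0.001,0.0005]],"twist":[[0,0,0],[0,0,0],[0,0,0],[0,0,0],[0,0,0]],"jaw":[0,0,0,0,0]}' 
python3 -m pendant '{"translation":[[0.004,0,0],[0.008,0,0],[0.012,0,0],[0.012,0,0]],"twist":[[0,0,0],[0,0,0],[0,0,0],[0,0,0]],"jaw":[0,0,0,0]}' 
python3 go.py 0.583 0.0145 0.058 -77.6
```

```text
clock: 30.17
tool_pos: [0.5828, 0.0145, 0.091]
eef_rot: [[0.001, 0.215, -0.977], [0.0, -0.977, -0.215], [-1.0, 0.0, -0.001]]
contact_force: [-0.4, -0.0, -1.9]
width: 0.145
clock: 30.5
tool_pos: [0.5826, 0.0145, 0.0783]
eef_rot: [[-0.0, 0.215, -0.977], [0.0, -0.977, -0.215], [-1.0, -0.0, -0.0]]
contact_force: [1.7, 0.0, -4.3]
width: 0.149
t 30.5 pos [0.5826 0.0145 0.0783] yaw -77.59 w 0.149 F [ 1.6987  0.0241 -4.2986] q [ 14.  31. -24.  92.  14.  60. -92.]
shift [ 0.0203  0.0001 -0.0004] dist 0.0203 twist [ 0.01 -0.    0.02] calls 0.1
```

Now onto the pad and press through the gripped fin, slowly.

```bash
python3 -m pendant '{"translation":[[0.002,0,0],[0.004,0,0],[0.006,0,0],[0.008,0,0],[0.010,0,0]],"twist":[[0,0,0],[0,0,0],[0,0,0],[0,0,0],[0,0,0]],"jaw":[0,0,0,0,0]}' 110
python3 -m pendant '{"translation":[[0.002,0,0],[0.004,0,0],[0.006,0,0],[0.008,0,0],[0.010,0,0]],"twist":[[0,0,0],[0,0,0],[0,0,0],[0,0,0],[0,0,0]],"jaw":[0,0,0,0,0]}'
```

```text
clock: 30.92
tool_pos: [0.5828, 0.0144, 0.0695]
eef_rot: [[0.001, 0.215, -0.977], [-0.0, -0.977, -0.215], [-1.0, 0.0, -0.001]]
contact_force: [-0.1, -0.6, 6.3]
width: 0.141
clock: 31.33
tool_pos: [0.5828, 0.0144, 0.0607]
eef_rot: [[0.001, 0.215, -0.977], [-0.0, -0.977, -0.215], [-1.0, 0.001, -0.001]]
contact_force: [-1.3, -0.4, 6.7]
width: 0.141
```

```bash
python3 -m pendant '{"translation":[[0.001,0,0],[0.002,0,0],[0.003,0,0],[0.004,0,0],[0.004,0,0]],"twist":[[0,0,0],[0,0,0],[0,0,0],[0,0,0],[0,0,0]],"jaw":[0,0,0,0,0]}' 
python3 -m pendant '{"translation":[[0.001,0,0],[0.003,0,0],[0.004,0,0],[0.005,0,0],[0.005,0,0]],"twist":[[0,0,0],[0,0,0],[0,0,0],[0,0,0],[0,0,0]],"jaw":[0,0,0,0,0]}'
```

```text
clock: 31.75
tool_pos: [0.5829, 0.0144, 0.0578]
eef_rot: [[0.001, 0.215, -0.977], [-0.001, -0.977, -0.215], [-1.0, 0.001, -0.001]]
contact_force: [-3.4, -0.8, 12.0]
width: 0.141
clock: 32.17
tool_pos: [0.5832, 0.0145, 0.0576]
eef_rot: [[0.002, 0.215, -0.977], [-0.002, -0.977, -0.215], [-1.0, 0.003, -0.002]]
contact_force: [-11.2, -0.7, 34.5]
width: 0.139
```

```bash
python3 -m pendant '{"translation":[[-0.003,0,0],[-0.0055,0,0],[-0.0055,0,0],[-0.0055,0,0],[-0.0055,0,0]],"twist":[[0,0,0],[0,0,0],[0,0,0],[0,0,0],[0,0,0]],"jaw":[0,0,0.02,0.035,0.035]}' 
python3 -m pendant '{"translation":[[-0.02,0,0],[-0.05,0,0],[-0.08,0,0],[-0.11,0,0],[-0.13,0,0]],"twist":[[0,0,0],[0,0,0],[0,0,0],[0,0,0],[0,0,0]],"jaw":[0.035,0.035,0.035,0.035,0.035]}'
python3 -m pendant '{"translation":[[-0.01,0.007,0.03],[-0.01,0.015,0.06],[-0.01,0.015,0.07],[-0.01,0.015,0.07],[-0.01,0.015,0.07]],"twist":[[0,0,0],[0,0,0],[0,0,0],[0,0,0],[0,0,0]],"jaw":[0.035,0.035,0.035,0.035,0.035]}'
python3 -m pendant '{"translation":[[0,0,0],[0,0,0],[0,0,0]],"twist":[[0,0,0],[0,0,0],[0,0,0]],"jaw":[0.035,0.035,0.035]}' >/dev/null
python3 - <<'E'
from h import *
im=snap('wrist','w9.png')
rects('wrist',im,(0,0,150),(180,25,255),.052,50,(200,30,290,215))
zoom(im,(100,20,340,240),'w9z.png',3)
E
```

```text
clock: 32.58
tool_pos: [0.582, 0.0142, 0.0551]
eef_rot: [[-0.001, 0.215, -0.977], [-0.0, -0.977, -0.215], [-1.0, -0.0, 0.001]]
contact_force: [-0.2, 0.2, 0.3]
width: 0.406
clock: 33.0
tool_pos: [0.5835, 0.0146, 0.1882]
eef_rot: [[0.003, 0.215, -0.977], [0.0, -0.977, -0.215], [-1.0, 0.0, -0.003]]
contact_force: [0.7, -0.7, 0.3]
width: 0.41
clock: 33.42
tool_pos: [0.5173, -0.0155, 0.1955]
eef_rot: [[0.0, 0.214, -0.977], [-0.0, -0.977, -0.214], [-1.0, 0.0, 0.0]]
contact_force: [-0.1, 0.1, -0.1]
width: 0.406
px [239. 181.] ctr [510.4  -1.5] size [63.1 39.5] ang 12.7
px [238. 109.] ctr [582.8  14.7] size [63.8 39. ] ang 12.7
px [205.  86.] ctr [596.3  49.4] size [26.3  9.7] ang 11.8
px [271.  80.] ctr [614.4  -9.5] size [12.7 17.8] ang 76.9
px [239.  43.] ctr [646.3  22.1] size [23.6 84.4] ang 12.0
```

View pics/w9z.png

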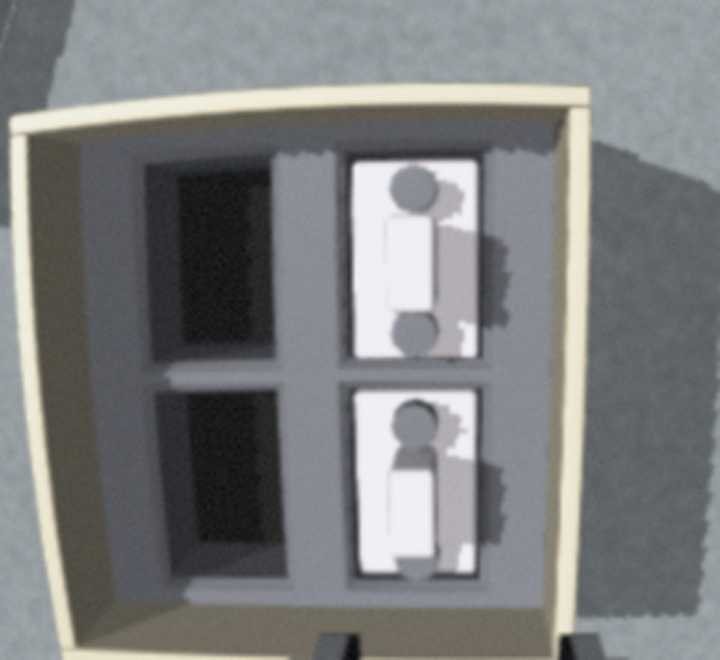

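```bash
python3 go.py 0.412 0.296 0.17 -83.2
```

```text
t 33.7167 pos [ 0.518  -0.0146  0.1954] yaw -77.53 w 0.407 F [-0.3304 -0.5521 -0.0704] q [ 21.  17. -26.  94.   8.  70. -85.]
shift [ 0.0257 -0.3262  0.0364] dist 0.3292 twist [5.67 0.01 0.04] calls 1.58
```

```bash
python3 -m pendant '{"translation":[[0,-0.03,0.003],[0,-0.065,0.007],[0,-0.1,0.011],[0,-0.135,0.015],[0,-0.17,0.019]],"twist":[[1,0,0],[2,0,0],[3,0,0],[4,0,0],[5,0,0]],"jaw":[0.05,0.05,0.05,0.05,0.05]}' >/dev/null; python3 go.py 0.412 0.296 0.17 -83.2
```

```text
t 34.1333 pos [0.4619 0.1485 0.1958] yaw -82.63 w 0.581 F [ 0.2092  1.0453 -0.7262] q [   6.   14.  -31.   99.    8.   69. -110.]
shift [ 0.0258 -0.1527  0.0306] dist 0.1578 twist [ 0.57 -0.02  0.02] calls 0.76
```

```bash
python3 -m pendant '{"translation":[[0,-0.035,0.007],[0.005,-0.07,0.014],[0.012,-0.105,0.021],[0.02,-0.138,0.028],[0.026,-0.153,0.031]],"twist":[[0.5,0,0],[0.5,0,0],[0.5,0,0],[0.5,0,0],[0.5,0,0]],"jaw":[0.05,0.05,0.05,0.05,0.05]}' >/dev/null; 
python3 -m pendant '{"translation":[[0,0,0],[0,0,0],[0,0,0],[0,0,0]],"twist":[[0,0,0],[0,0,0],[0,0,0],[0,0,0]],"jaw":[0.05,0.05,0.05,0.05]}' >/dev/null
python3 - <<'E'
from h import *
im=snap('wrist','w10.png')
rects('wrist',im,(0,0,0),(180,255,60),.049,100,(200,120,300,260))
E
python3 go.py 0.412 0.296 0.025 -83.2
```

```text
px [243. 254.] ctr [345.5 288.1] size [ 29.4 102.9] ang 6.9
px [249. 178.] ctr [418.  296.4] size [40.2 19.7] ang 6.8
t 34.9333 pos [0.4131 0.2929 0.17  ] yaw -83.27 w 0.588 F [ 0.3617  0.0276 -0.3014] q [  -9.   19.  -35.   98.   12.   67. -131.]
shift [ 0.145  -0.0033  0.0009] dist 0.145 twist [-0.07 -0.04 -0.04] calls 0.7
```

View pics/w10.png

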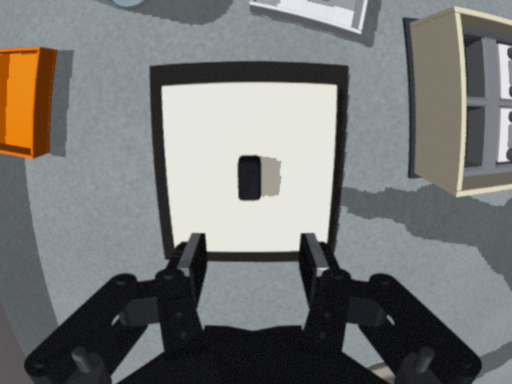

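```bash
python3 -m pendant '{"translation":[[0.03,-0.003,0.001],[0.06,-0.003,0.001],[0.09,-0.003,0.001],[0.11,-0.003,0.001],[0.115,-0.003,0.001]],"twist":[[0,0,0],[0,0,0],[0,0,0],[0,0,0],[0,0,0]],"jaw":[0.05,0.05,0.05,0.05,0.05]}' >/dev/null; 
python3 -m pendant '{"translation":[[0.005,0,0],[0.01,0,0],[0.015,0,0],[0.015,0,0]],"twist":[[0,0,0],[0,0,0],[0,0,0],[0,0,0]],"jaw":[0.05,0.05,0.05,0.05]}' >/dev/null;
python3 go.py 0.412 0.296 0.0235 -83.2
```

```text
t 35.6833 pos [0.4109 0.2973 0.04  ] yaw -83.12 w 0.585 F [-1.2177 -0.0668  0.5397] q [ -13.   28.  -32.  106.   19.   51. -137.]
shift [ 0.0165  0.0014 -0.0009] dist 0.0166 twist [ 0.08 -0.04  0.01] calls 0.08
```

```bash
python3 -m pendant '{"translation":[[0.005,0.001,-0.001],[0.01,0.001,-0.001],[0.014,0.001,-0.001],[0.016,0.001,-0.001],[0.016,0.001,-0.001]],"twist":[[0,0,0],[0,0,0],[0,0,0],[0,0,0],[0,0,0]],"jaw":[0.05,0.05,0.05,0.05,0.05]}' >/dev/null; 
python3 go.py 0.412 0.296 0.0235 -83.2
python3 -m pendant '{"translation":[[0,0,0],[0,0,0],[0,0,0],[0,0,0],[0,0,0]],"twist":[[0,0,0],[0,0,0],[0,0,0],[0,0,0],[0,0,0]],"jaw":[0.03,0.01,0.01,0.01,0.01]}' 100;
python3 -m pendant '{"translation":[[-0.003,0,0],[-0.012,0,0],[-0.03,0,0],[-0.055,0,0],[-0.08,0,0]],"twist":[[0,0,0],[0,0,0],[0,0,0],[0,0,0],[0,0,0]],"jaw":[0.01,0.01,0.01,0.01,0.01]}'
python3 -m pendant '{"translation":[[-0.025,0,0],[-0.045,0,0],[-0.06,0,0],[-0.065,0,0]],"twist":[[0,0,0],[0,0,0],[0,0,0],[0,0,0]],"jaw":[0.01,0.01,0.01,0.01]}'
python3 go.py 0.5375 0.0395 0.165 -77.75
```

```text
t 36.1 pos [0.4111 0.296  0.0232] yaw -83.09 w 0.586 F [-1.2588  0.1902  0.8449] q [ -14.   29.  -31.  107.   20.   49. -138.]
shift [-0.0003  0.0001 -0.0008] dist 0.0009 twist [ 0.11  0.07 -0.03] calls 0.0
clock: 36.52
tool_pos: [0.4117, 0.2964, 0.0243]
eef_rot: [[0.0, 0.12, -0.993], [-0.0, -0.993, -0.12], [-1.0, 0.0, -0.0]]
contact_force: [-1.3, -2.2, 4.8]
width: 0.234
clock: 36.93
tool_pos: [0.4104, 0.2956, 0.1038]
eef_rot: [[-0.003, 0.121, -0.993], [-0.001, -0.993, -0.121], [-1.0, 0.001, 0.003]]
contact_force: [1.1, 0.4, -3.8]
width: 0.237
clock: 37.27
tool_pos: [0.4125, 0.2975, 0.1714]
eef_rot: [[0.004, 0.12, -0.993], [0.003, -0.993, -0.12], [-1.0, -0.002, -0.004]]
contact_force: [0.2, 0.3, -4.2]
width: 0.239
t 37.2667 pos [0.4125 0.2975 0.1714] yaw -83.08 w 0.239 F [ 0.1623  0.3436 -4.2047] q [  -9.   19.  -36.   98.   12.   67. -131.]
shift [ 0.0062  0.2712 -0.093 ] dist 0.2868 twist [-5.33 -0.24  0.12] calls 1.38
```

```bash
python3 -m pendant '{"translation":[[0,0.02,-0.007],[0,0.05,-0.017],[0,0.08,-0.028],[0,0.11,-0.038],[0,0.14,-0.048]],"twist":[[-1,0,0],[-2,0,0],[-3,0,0],[-4,0,0],[-4,0,0]],"jaw":[0.01,0.01,0.01,0.01,0.01]}' >/dev/null; 
python3 go.py 0.5375 0.0395 0.165 -77.75
```

```text
t 37.6833 pos [0.4755 0.1614 0.1676] yaw -79.02 w 0.239 F [ 1.0578  0.265  -4.3223] q [   5.   18.  -33.   99.   10.   67. -109.]
shift [ 0.0026  0.1315 -0.0376] dist 0.1368 twist [-1.27  0.13 -0.02] calls 0.66
```

```bash
python3 -m pendant '{"translation":[[0,0.03,-0.009],[0,0.06,-0.018],[0,0.09,-0.026],[0,0.118,-0.034],[0,0.131,-0.038]],"twist":[[-0.5,0,0],[-1,0,0],[-1.2,0,0],[-1.2,0,0],[-1.2,0,0]],"jaw":[0.01,0.01,0.01,0.01,0.01]}' >/dev/null;
python3 -m pendant '{"translation":[[0,0,0],[0.01,0,0],[0.02,0,0],[0.025,0,0],[0.025,0,0]],"twist":[[0,0,0],[0,0,0],[0,0,0],[0,0,0],[0,0,0]],"jaw":[0.01,0.01,0.01,0.01,0.01]}' >/dev/null; 
python3 -m pendant '{"translation":[[0,0,0],[0,0,0],[0,0,0]],"twist":[[0,0,0],[0,0,0],[0,0,0]],"jaw":[0.01,0.01,0.01]}' >/dev/null;
python3 go.py 0.5375 0.0395 0.12 -77.75
python3 -c "
from h import *
snap('side','s4.png'); im=snap('wrist','w11.png')"
```

```text
t 38.7667 pos [0.5385 0.0422 0.1443] yaw -77.84 w 0.234 F [ 0.3066  0.1484 -4.0644] q [ 15.  23. -29.  95.  12.  65. -94.]
shift [0.0243 0.0025 0.0016] dist 0.0245 twist [-0.09 -0.06 -0.01] calls 0.12
```

View pics/w11.png

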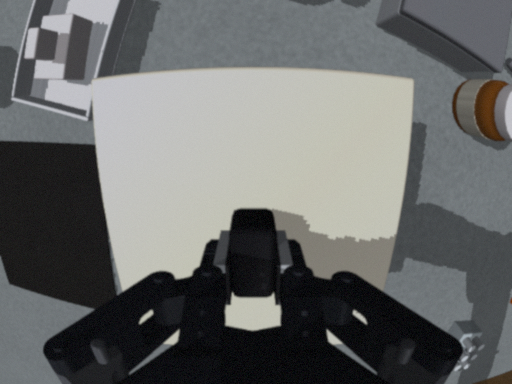

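View pics/s4.png

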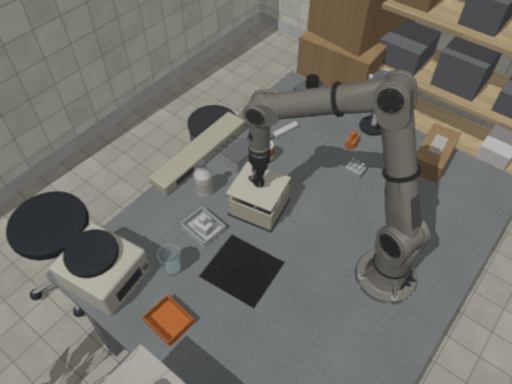

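Run:
```python
from h import *
im=cv2.imread('pics/w11.png'); zoom(im,(80,55,430,110),'w11z.png',2)
P=np.load('pics/wrist.npy'); R=P[3:].reshape(3,3); print(P[:3])
hsv=cv2.cvtColor(im,cv2.COLOR_BGR2HSV); mk=cv2.inRange(hsv,np.array((10,6,120)),np.array((60,70,255))); mk[215:]=0; mk[:,:85]=0; mk[:,430:]=0
c=max(cv2.findContours(mk,0,cv2.CHAIN_APPROX_NONE)[0],key=cv2.contourArea)[:,0]
w=(plane('wrist',c,P[2]-.0049)-P[:3])@R*1000
print(w[:,1].min(),w[:,1].max(),w[:,2].min())
for lo in(-5,-30,-60):
  pass
L=w[w[:,1]<w[:,1].min()+6]; Rr=w[w[:,1]>w[:,1].max()-6]; print(np.polyfit(L[:,2],L[:,1],1),np.polyfit(Rr[:,2],Rr[:,1],1))
T=w[(abs(w[:,1])<80)&(w[:,2]<-80)]; print(np.polyfit(T[:,1],T[:,2],1))
```

```text
[0.5386 0.0421 0.1443]
-86.24299847309464 86.83761536661699 -94.58408858149035
[  -0.9565 -172.6121] [-0.0016 85.9543]
[ -0.0026 -92.2432]
```

```bash
python3 -m pendant '{"translation":[[0.004,0.0025,0.0005],[0.01,0.0025,0.0005],[0.015,0.0025,0.0005],[0.02,0.0025,0.0005],[0.022,0.0025,0.0005]],"twist":[[0,0,0],[0,0,0],[0,0,0],[0,0,0],[0,0,0]],"jaw":[0.01,0.01,0.01,0.01,0.01]}' 
python3 -m pendant '{"translation":[[0,0,0],[0,0,0],[0,0,0]],"twist":[[0,0,0],[0,0,0],[0,0,0]],"jaw":[0.01,0.01,0.01]}' >/dev/null;
python3 go.py 0.538 0.0395 0.105 -77.75
```

```text
clock: 39.28
tool_pos: [0.5373, 0.039, 0.1204]
eef_rot: [[-0.002, 0.21, -0.978], [-0.0, -0.978, -0.21], [-1.0, -0.0, 0.002]]
contact_force: [0.3, 0.7, -5.2]
width: 0.237
t 39.5333 pos [0.5385 0.0393 0.122 ] yaw -77.88 w 0.236 F [-0.229   0.738  -4.2422] q [ 15.  24. -28.  97.  13.  62. -95.]
shift [ 0.017  -0.0003  0.0004] dist 0.017 twist [-0.13 -0.03  0.  ] calls 0.08
```

```bash
python3 -m pendant '{"translation":[[0.003,0,0],[0.006,0,0],[0.009,0,0],[0.011,0,0],[0.013,0,0]],"twist":[[-0.1,0,0],[-0.1,0,0],[-0.1,0,0],[-0.1,0,0],[-0.1,0,0]],"jaw":[0.01,0.01,0.01,0.01,0.01]}' 
python3 -m pendant '{"translation":[[0.001,0,0],[0.002,0,0],[0.003,0,0],[0.004,0,0],[0.004,0,0]],"twist":[[0,0,0],[0,0,0],[0,0,0],[0,0,0],[0,0,0]],"jaw":[0.01,0.01,0.01,0.01,0.01]}' 
python3 -m pendant '{"translation":[[0.001,0,0],[0.001,0,0],[0.001,0,0]],"twist":[[0,0,0],[0,0,0],[0,0,0]],"jaw":[0.01,0.01,0.01]}'
```

```text
clock: 39.95
tool_pos: [0.538, 0.0391, 0.1084]
eef_rot: [[-0.001, 0.211, -0.977], [-0.0, -0.977, -0.211], [-1.0, -0.0, 0.001]]
contact_force: [-0.6, -0.2, -4.8]
width: 0.235
clock: 40.37
tool_pos: [0.5383, 0.0392, 0.1053]
eef_rot: [[0.0, 0.212, -0.977], [-0.0, -0.977, -0.212], [-1.0, 0.0, -0.0]]
contact_force: [-2.3, -0.1, -1.0]
width: 0.237
clock: 40.62
tool_pos: [0.5384, 0.0392, 0.1053]
eef_rot: [[0.001, 0.211, -0.977], [-0.001, -0.977, -0.211], [-1.0, 0.001, -0.001]]
contact_force: [-3.8, -1.1, 5.7]
width: 0.236
```

```bash
python3 -m pendant '{"translation":[[0,0,0],[0,0,0],[0,0,0],[0,0,0],[0,0,0]],"twist":[[0,0,0],[0,0,0],[0,0,0],[0,0,0],[0,0,0]],"jaw":[0.03,0.05,0.05,0.05,0.05]}' 
python3 -m pendant '{"translation":[[-0.015,0,0],[-0.04,0,0],[-0.07,0,0],[-0.1,0,0],[-0.12,0,0]],"twist":[[0,0,0],[0,0,0],[0,0,0],[0,0,0],[0,0,0]],"jaw":[0.05,0.05,0.05,0.05,0.05]}' >/dev/null
python3 -m pendant '{"translation":[[0,0.035,0.015],[0,0.07,0.03],[0,0.105,0.045],[0,0.14,0.06],[0,0.175,0.07]],"twist":[[0,0,0],[0,0,0],[0,0,0],[0,0,0],[0,0,0]],"jaw":[0.05,0.05,0.05,0.05,0.05]}' 
python3 -m pendant '{"translation":[[0,0.035,0.015],[0,0.06,0.03],[0,0.06,0.045],[0,0.06,0.045],[0,0.06,0.045]],"twist":[[0,0,0],[0,0,0],[0,0,0],[0,0,0],[0,0,0]],"jaw":[0.05,0.05,0.05,0.05,0.05]}'
python3 - <<'E'
from h import *
im=snap('top','t5.png'); s=snap('side','s5.png')
print('lid');rects('top',im,(15,8,100),(45,60,255),.1,500,(220,140,310,240))
zoom(im,(130,110,430,280),'t5z.png',2); zoom(s,(150,110,380,260),'s5z.png',3)
E
```

```text
clock: 41.03
tool_pos: [0.5385, 0.0392, 0.1038]
eef_rot: [[0.001, 0.211, -0.977], [0.0, -0.977, -0.211], [-1.0, 0.0, -0.001]]
contact_force: [-0.4, -0.3, 0.0]
width: 0.585
clock: 41.87
tool_pos: [0.5057, -0.1486, 0.224]
eef_rot: [[-0.0, 0.211, -0.977], [-0.001, -0.977, -0.211], [-1.0, 0.001, 0.0]]
contact_force: [0.2, 0.1, 0.1]
width: 0.588
clock: 42.28
tool_pos: [0.4753, -0.2151, 0.2238]
eef_rot: [[0.0, 0.21, -0.978], [0.0, -0.978, -0.21], [-1.0, -0.0, -0.0]]
contact_force: [0.3, 0.7, -0.1]
width: 0.582
lid
px [262. 191.] ctr [539.1  40.9] size [184.4 177.6] ang 12.3
```

View pics/s5z.png

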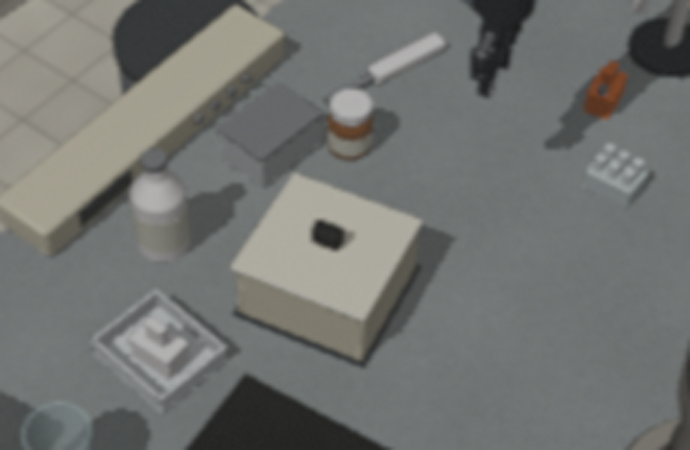

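View pics/t5z.png

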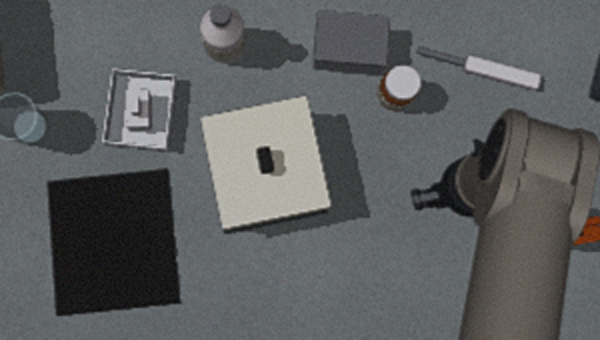

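```bash
python3 -c "
from plant import ctrl
print(ctrl.sign_off())"
```

```text
the job is handed in; nothing more can be done
None
```

The job is done and was handed in at about 42 s on the robot's clock; no check failed outright.

- **Lid off:** I lifted it by the knob and laid it knob up, centred on the rubber mat.
- **Empty cassette:** It stands upright in the aluminium tray. The top and side pictures show this.
- **Full cassettes:** I found only two on the bench. One went into pocket0, which already had its pad down, and the other into the next pocket along the bay's x. I pressed each to a hard stop at about 35 N. Afterwards the wrist picture measured each shoulder at about 63 x 39 mm at deck height, so both read as flush.
- **Lid back on:** It went on after both cassettes were in and came to rest at its original height to within about 0.5 mm. Its yaw is 12.3°, the same as the bay's.

One small disagreement: the top camera put the lid's centre about 3 mm along x from the bay's centre, while the wrist camera put it within about 1 mm. Before I moved it, the top camera had the lid about 2 mm off the same way. Both readings are within the 5 mm play.

In the last pictures, nothing else on the bench in view appeared to have moved. I saw no cassette knocked aside during the run.

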